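# Fetch the boxed-in nozzle holder from the kit board

### The arm

A 7-joint arm with a two-finger parallel gripper is mounted at the origin on a cart in front of the work surface, level with it; the furniture and walls round the work are solid. World frame = base frame: x ahead of the robot, y to its left, z up, the work surface at z = 0. Lengths are in m, angles in rad, forces in N, time in s.
With the tool pointing down it reaches from about 0.4 to 0.75 m from the base axis. Payload 19.5 kg.
Tool frame: the origin (TCP) lies midway between the tips of the shut fingers; the grasp point (between the pads) lies bot.grip_point_offset behind it (bot.grip_point_offset is the distance from the TCP to the grasp point, in m); z points along the fingers, y is the direction in which the jaws open and shut (so a half turn about z gives the same grasp; the last joint's range is limited). The gripper opens to 85 mm and grips with 20 to 120 N. Pads are 22 mm wide; open, the fingers measure 114 mm over their backs; the gripper's body (76 mm by 85 mm) begins 54 mm behind the grasp point. The pads swing forward as they close: fully open they stand 13 mm farther back than shut.
Start: joints at [-1.34, 0.707, -0.028, 1.485, 0.022, 0.951, -0.075], TCP at [0.155, 0.554, 0.201] pointing down, gripper open.
Joint ranges: [-2.71, 2.71], [-0.32, 2.16], [-1.57, 1.52], [0, 2.45], [-1.46, 4.6], [0, 2.02], [-2.83, 2.83]. Speed limits (rad/s): [1.89, 1.89, 2.57, 2.57, 3.01, 3.01, 3.01].

### API

Orientations are given as a unit quaternion [x, y, z, w].
In Python, from plant import sensors, cams, order, bot gives the robot as it stands.
- The arm moves only by the tool drive_tool, never from a script. Its argument "deltas" is a list of rows, each a list of 7 numbers: the shift along the world's x, y, z in cm, then the turn, a rotation vector about the world's x, y, z in degrees, then the closure, from -1 (fully open) to 1 (shut). A call has exactly 10 rows; each row shifts and turns the pose as measured when the row begins; what a row does not reach is not made up. A row lasts 1/10 s, in which the tool goes at most 50 mm and 8.59 degrees, less where a joint would pass 70% of its speed; a pose out of reach is approached as far as the arm can. A call is refused whole if a number of a shift passes 5 or a number of a turn 8.59, either way. A call with a gripper value outside its range is refused whole. The fingers move at their own pace and stop on an object; "squeeze" is the grip in N (left out, the last holds). Time passes only in rows, so rows that do not move let the fingers close, or fill a call up. It gives the time, the measured TCP pose, the force and the opening at its end, in the units of the state.
- sensors.get_state(): the state, without advancing time (a new reading comes with each control period).
- cams.snapshot(name): name is "side" or "top"; returns a dict with "img" (420x560x3 uint8, blue, green, red), "fx", "fy", "cx", "cy" (pixels), "cam_to_world" (4x4, takes a point from camera to world coordinates). Camera axes: x right, y up, looking along -z (the intrinsics and any distortion apply to the point x, -y, -z); pixel columns grow to the right and rows downward; lengths in m; the calibration is good to about 2 mm. A picture is of the moment at which its call begins. There is no depth.
- order.sign_off(): hands the job in, once; it reports no verdict.
The state is a dict: "clock": time; "qpos": joint angles; "qd": joint speeds; "tau": joint torques, N m; "ee_pos": TCP position; "ee_rot": TCP orientation; "force": force on the tool from outside, world axes, zero at the start; "torque": the same for the moment, N m; "finger_gap": finger opening in m.
Only numpy, scipy, OpenCV 4.12 (cv2) and the standard library are available. Lean on these libraries where they do the work, as an engineer would, in place of code of your own. Each camera call takes 0.05 s, during which the arm holds its last target.

### The job

The gold nozzle holder lying on the wooden kit board is boxed in by three upright parts: stand all three on the black rubber mat before you move the holder, then lay the holder lengthwise in the aluminium inspection rest, between its four pegs and its end lips. Then stand each of the three parts back on the same marked place of the board from which it came. Keep the three parts upright throughout and leave the spare holder and the spanner on the bench where they are.

Things in the scene. Friction and masses are not known exactly. Their poses are not given: they have to be found in the camera images.
- kit_board: Fixed pale wooden board, 160 x 104 x 8 mm. Origin at the centre of its underside, x along its length. The holder lies along x over the centre, between end stops (8 mm high, at x = +-65 to +-73 mm). Three standing places, 33 mm rings, are marked flat on its top at (x, y) = (-32, 31), (32, 31), (0, -31) mm; one upright part starts on each, which one varies. All else on it is below 30 mm above the bench.
- rest: Fixed aluminium inspection rest, plate 164 x 64 mm, 8 mm thick, with a black rubber strip flush along its middle. Origin at the centre of its underside, x along its length, z up. The holder is to lie on the plate (top at z = 8 mm) along x over the centre. End lips 8 mm high stand on the plate with their inner faces at x = +-73 mm; four steel pegs, 8 mm thick and 11 mm high, stand on the plate at x = +-50, y = +-26 mm. The sides between the pegs are open.
- mat: Fixed black rubber mat, 170 x 76 mm, 3 mm thick, flat on the bench: the side area for the parts that are cleared. Origin at the centre of its underside, x along its length, z up.
- holder: Loose gold nozzle holder with steel ends, 122 mm long, 21 mm thick (grasp it across the waist in the middle), 0.08 to 0.15 kg, lying on the kit board among the three upright parts. Origin at the centre of its underside, its length along its own y axis, z up. The upright parts stand so close to its sides that fingers do not fit until they are cleared.
- black_sleeve: Loose black round sleeve standing on end on the kit board, 21 mm across, 76 mm high, 0.13 kg. Origin at the centre of its foot, z up along its axis.
- gold_sleeve: Loose gold sleeve standing on end on the kit board, its slimmer steel shank upward, 22 mm across at the gold part, 80 mm high, about 0.1 kg. Origin at the centre of its foot, z up along its axis. Grasp it on the gold part, at most 50 mm above its foot; for contact it is a 22 x 22 mm square column whose sides lie along its own x and y axes.
- spacer: Loose plain steel spacer tube standing on end on the kit board, 28 mm outside, 18 mm bore, 62 mm high, 0.12 kg. Origin at the centre of its foot, z up along its axis.
- spare_holder: Bystander: a second gold nozzle holder, same as the first, lying loose on the bare bench on the far right. Leave it alone. Origin at the centre of its underside.
- spanner: Bystander: a small open-ended spanner, 123 x 24 x 6 mm, lying loose on the bare bench near its front edge. Leave it alone. Origin at the centre of its underside.
Things that resemble listed ones, but are neither listed nor needed, are in the scene too. What is shaped like the black_sleeve but purple is not meant.

How it is judged:
On the way, in this order (a step that is already met when the one before it is completed fails the run):
1. All three upright parts stand on the rubber mat while the holder still lies where it lay (x of black_sleeve in the frame of mat between -0.085 and 0.085 m and y of black_sleeve in the frame of mat between -0.038 and 0.038 m and z of each of black_sleeve, gold_sleeve, spacer in the frame of mat below 0.012 m and angle between each of black_sleeve, gold_sleeve, spacer's own z axis and vertical below 0.15 rad and x of gold_sleeve in the frame of mat between -0.085 and 0.085 m and y of gold_sleeve in the frame of mat between -0.038 and 0.038 m and x of spacer in the frame of mat between -0.085 and 0.085 m and y of spacer in the frame of mat between -0.038 and 0.038 m and distance of holder from where it was at the start of the episode below 0.015 m), for 0.2 s.
2. The holder lies in the rest while the three parts stand on the mat (x of black_sleeve in the frame of mat between -0.085 and 0.085 m and y of black_sleeve in the frame of mat between -0.038 and 0.038 m and z of each of black_sleeve, gold_sleeve, spacer in the frame of mat below 0.012 m and angle between each of black_sleeve, gold_sleeve, spacer, holder's own z axis and vertical below 0.15 rad and x of gold_sleeve in the frame of mat between -0.085 and 0.085 m and y of gold_sleeve in the frame of mat between -0.038 and 0.038 m and x of spacer in the frame of mat between -0.085 and 0.085 m and y of spacer in the frame of mat between -0.038 and 0.038 m and x of holder in the frame of rest between -0.016 and 0.016 m and y of holder in the frame of rest between -0.015 and 0.015 m and z of holder in the frame of rest below 0.013 m and angle between the y axis of holder and the x axis of rest, either way round below 0.25 rad), for 0.2 s.
At the end, for the whole second after the job is handed in: The holder lies flat in the rest, within 16 mm lengthwise and 15 mm sideways of its centre and 0.25 rad of its length, either way round; the black sleeve, gold sleeve and spacer each stand upright within 13 mm of where that part stood at the start; all at rest (x of holder in the frame of rest between -0.016 and 0.016 m and y of holder in the frame of rest between -0.015 and 0.015 m and z of holder in the frame of rest below 0.013 m and angle between the y axis of holder and the x axis of rest, either way round below 0.25 rad and angle between holder's own z axis and vertical below 0.15 rad and distance of each of black_sleeve, gold_sleeve, spacer from where it was at the start of the episode below 0.013 m and angle between each of black_sleeve, gold_sleeve, spacer's own z axis and vertical below 0.1 rad and linear speed of each of black_sleeve, gold_sleeve, spacer, holder below 0.02 m/s); the robot touches nothing.
It fails at once if one of the three upright parts is tipped over (angle between any of black_sleeve, gold_sleeve, spacer's own z axis and vertical above 0.5 rad).
It fails at once if the spare holder or the spanner is moved more than 30 mm (distance of any of spare_holder, spanner from where it was at the start of the episode above 0.03 m).
It also fails if it takes over 122 s, if anything falls off the work surface, if the arm or the gripper's body presses on something with over 40 N, if the wrist force passes 120 N, or if a joint passes its speed limit or range.

## Working session

There is one attempt and no reset: what is moved stays moved. The work goes in short steps, Python scripts to look and compute and a tool call to move; the robot and the scene stay as the last step left them, time stands still between calls to the robot, and variables do not carry over. Pictures are saved under pics/ and viewed, and the job is handed in when it is done.

Besides the shell and the picture viewer there is one more tool, called as a command line: name --pt "numbers of a row" for each row, then --argument value for the rest. drive_tool: Moves the arm, as the interface text tells. Its arguments: {"type":"object","properties":{"deltas":{"type":"array","items":{"type":"array","items":{"type":"number"}}},"squeeze":{"type":"number"}},"required":["deltas"]}

```bash
ls; mkdir -p pics; python3 - <<'E'
from plant import sensors,cams,bot
import cv2,json,pickle
s=sensors.get_state();print(s);print(bot.grip_point_offset,[a for a in dir(bot) if a[0]!='_'])
for n in('side','top'):
    d=cams.snapshot(n);cv2.imwrite(f'pics/{n}0.png',d['img']);pickle.dump(d,open(f'{n}0.pkl','wb'))
    print({k:v for k,v in d.items() if k!='img'})
E
```

```text
pics
{'clock': 0.0, 'qpos': array([-1.33970166,  0.70707484, -0.02760631,  1.48499745,  0.02202269,
        0.95083555, -0.07552628]), 'qd': array([-9.23087187e-04,  2.67256381e-03, -9.25166926e-05, -1.33391415e-03,
       -2.27917640e-04, -1.03710223e-03,  1.40471749e-03]), 'tau': array([-5.95617112e-04, -8.83225250e+01,  1.23472027e+00, -2.36167520e+01,
        1.69131387e-02,  6.47170149e-03, -2.97705583e-05]), 'ee_pos': array([0.15485671, 0.55347073, 0.20014409]), 'ee_rot': array([ 1.35985255e-01,  9.90710732e-01, -5.04388242e-04, -4.13885229e-05]), 'force': array([ 0.03958898,  0.07756643, -0.40582203]), 'torque': array([-0.00503582, -0.03857446,  0.00178905]), 'finger_gap': 0.08547625220360767}
0.0187 ['IKError', 'grip_point_offset']
{'fx': 431.7315821396597, 'fy': 431.7315821396597, 'cx': 279.62107549877794, 'cy': 215.67437037416582, 'cam_to_world': array([[ 0.99809989,  0.01605816, -0.05948733,  0.45283062],
       [-0.06111174,  0.38132462, -0.92241904, -1.18952825],
       [ 0.00787163,  0.92430172,  0.38158141,  0.38246931],
       [ 0.        ,  0.        ,  0.        ,  1.        ]])}
{'fx': 482.954462870061, 'fy': 482.954462870061, 'cx': 270.48878661327797, 'cy': 199.359121618805, 'cam_to_world': array([[ 0.01052392,  0.99391099, -0.1096822 ,  0.3956063 ],
       [-0.99969371,  0.00800071, -0.02341953, -0.44481234],
       [-0.02239939,  0.10989507,  0.99369077,  0.95538253],
       [ 0.        ,  0.        ,  0.        ,  1.        ]])}
```

View pics/top0.png

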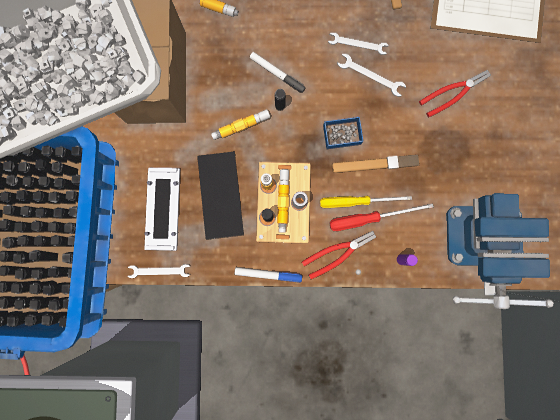

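View pics/side0.png

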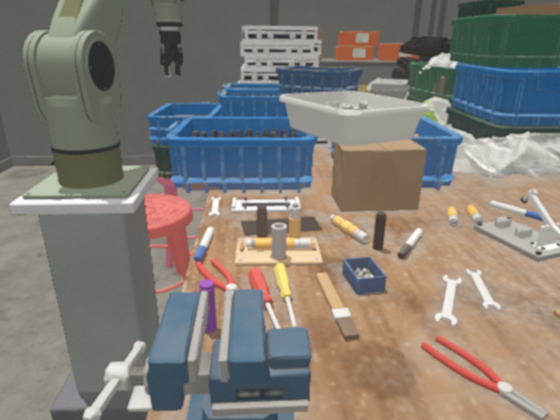

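```bash
cat > h.py <<'E'
import numpy as np,pickle,cv2
def ray(d,u,v):
    T=d['cam_to_world'];p=np.array([(u-d['cx'])/d['fx'],-(v-d['cy'])/d['fy'],-1.])
    return T[:3,3],T[:3,:3]@p
def px2w(d,u,v,z):
    o,r=ray(d,u,v);return o+r*(z-o[2])/r[2]
def w2px(d,P):
    T=d['cam_to_world'];c=T[:3,:3].T@(np.array(P)-T[:3,3]);return d['cx']+d['fx']*c[0]/-c[2],d['cy']-d['fy']*c[1]/-c[2]
def crop(img,u0,v0,u1,v1,k,fn):
    c=cv2.resize(img[v0:v1,u0:u1],None,fx=k,fy=k,interpolation=cv2.INTER_CUBIC)
    for i in range(u0-u0%10+10,u1,10):
        cv2.line(c,((i-u0)*k,0),((i-u0)*k,6 if i%50 else 14),(0,0,255),1)
        if i%20==0: cv2.putText(c,str(i),((i-u0)*k-10,18),0,.35,(0,0,255))
    for i in range(v0-v0%10+10,v1,10):
        cv2.line(c,(0,(i-v0)*k),(6 if i%50 else 14,(i-v0)*k),(0,0,255),1)
        if i%20==0: cv2.putText(c,str(i),(8,(i-v0)*k+4),0,.35,(0,0,255))
    cv2.imwrite(fn,c)
E
python3 - <<'E'
from h import *
d=pickle.load(open('top0.pkl','rb'));crop(d['img'],250,155,320,250,6,'pics/t_board.png');crop(d['img'],135,145,250,250,6,'pics/t_mat.png')
d=pickle.load(open('side0.pkl','rb'));crop(d['img'],190,180,340,280,5,'pics/s_board.png')
E
```

```text
(no output)
```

View pics/t_board.png

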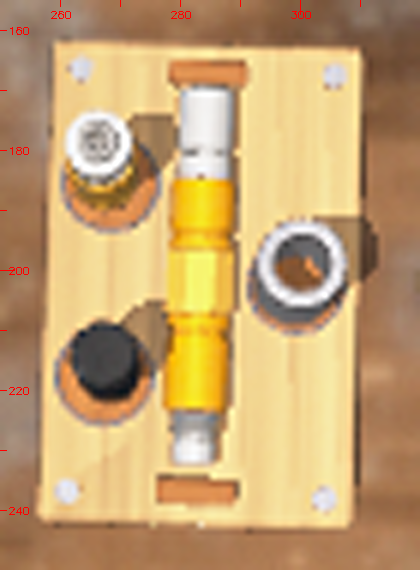

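View pics/t_mat.png

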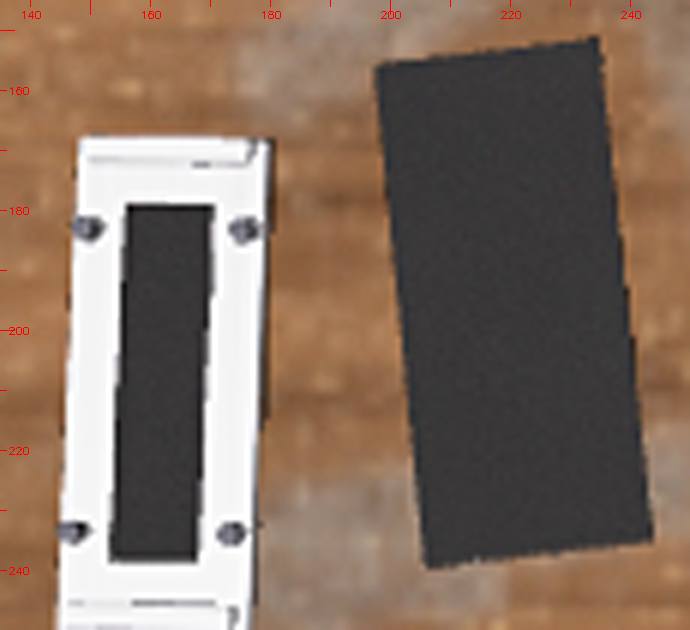

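View pics/s_board.png

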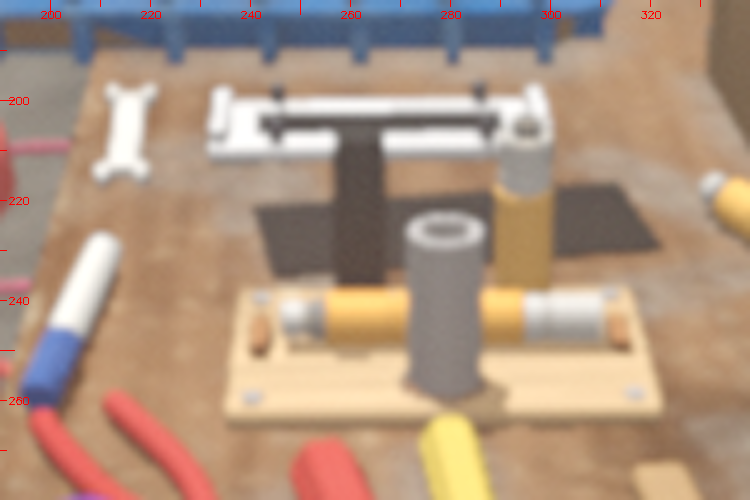

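```bash
python3 - <<'E'
from h import *
d=pickle.load(open('top0.pkl','rb'));crop(d['img'],135,160,190,258,6,'pics/t_rest.png')
def fit(loc,px,z):
    W=np.array([px2w(d,u,v,zz)[:2] for (u,v),zz in zip(px,np.broadcast_to(z,len(px)))])
    L=np.array(loc);a=L-L.mean(0);b=W-W.mean(0)
    th=np.arctan2((a[:,0]*b[:,1]-a[:,1]*b[:,0]).sum(),(a*b).sum())
    R=np.array([[np.cos(th),-np.sin(th)],[np.sin(th),np.cos(th)]])
    t=W.mean(0)-R@L.mean(0);print(t,np.degrees(th),'res mm',((L@R.T+t-W)*1000).round(1).tolist());return t,R
# board x along world +x, y along +y(image left)
c=lambda x,y:[(x,y),(x,-y),(-x,-y),(-x,y)]
t,R=fit(c(.08,.052),[(259.2,162),(310.3,163),(308.7,243),(256.3,241.7)],.008)
for p in [(-.032,.031),(.032,.031),(0,-.031)]: print(p,R@p+t,w2px(d,[*(R@p+t),.008]))
fit(c(.085,.038),[(197.7,155.8),(234.7,151.3),(243.8,235.3),(206.3,239.7)],.003)
for n,u,v,z in [('black',250+107/6,155+358/6,.076),('gold',250+98/6,155+143/6,.080),('spacer',250+301/6,155+264/6,.062)]: print(n,px2w(d,u,v,z))
for n,u,v,z in [('h1',250+207/6,155+85/6,.0185),('h2',250+194/6,155+463/6,.0185)]: print(n,px2w(d,u,v,z))
E
```

```text
[ 0.49502426 -0.44839853] -1.0660964031834403 res mm [[1.1, 1.3], [0.5, -1.0], [-1.0, -0.9], [-0.6, 0.7]]
(-0.032, 0.031) [ 0.46360657 -0.41680851] (np.float64(267.40708369678447), np.float64(217.82362482660156))
(0.032, 0.031) [ 0.5275955  -0.41799928] (np.float64(268.3706740412781), np.float64(185.58137404063467))
(0, -0.031) [ 0.49444747 -0.47939316] (np.float64(299.33663233058985), np.float64(202.48090214234242))
[ 0.50843555 -0.32287143] 7.248212526136108 res mm [[0.3, 0.5], [0.2, -0.5], [-0.1, -0.8], [-0.3, 0.7]]
black [ 0.46450837 -0.41953238  0.076     ]
gold [ 0.53002029 -0.41616386  0.08      ]
spacer [ 0.49533256 -0.47893769  0.062     ]
h1 [ 0.55891149 -0.44963481  0.0185    ]
h2 [ 0.43528401 -0.44634774  0.0185    ]
```

View pics/t_rest.png

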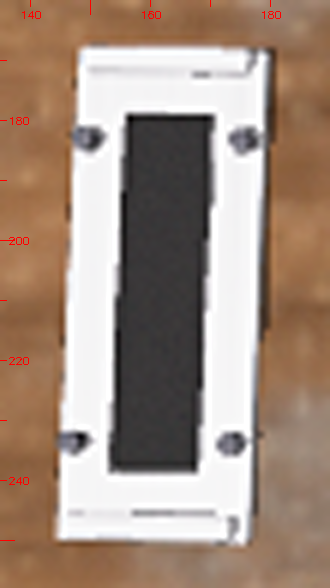

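```bash
python3 - <<'E'
from h import *
d=pickle.load(open('top0.pkl','rb'));s=pickle.load(open('side0.pkl','rb'))
def fit(loc,px,z):
    W=np.array([px2w(d,u,v,z)[:2] for (u,v) in px])
    L=np.array(loc);a=L-L.mean(0);b=W-W.mean(0)
    th=np.arctan2((a[:,0]*b[:,1]-a[:,1]*b[:,0]).sum(),(a*b).sum())
    R=np.array([[np.cos(th),-np.sin(th)],[np.sin(th),np.cos(th)]])
    t=W.mean(0)-R@L.mean(0);print(t,np.degrees(th),'res mm',((L@R.T+t-W)*1000).round(1).tolist());return t,R
c=lambda x,y:[(x,y),(x,-y),(-x,-y),(-x,y)]
f=lambda u,v:(135+u/6,160+v/6)
fit(c(.082,.032),[f(80,47),f(271,48),f(246,545),f(57,540)],.008)
fit(c(.05,.026),[f(89,138),f(245,139),f(232,442),f(74,440)],.0135)
for z in (0,.1,.15,.2): print(z,'basket',px2w(d,117,135,z)[:2],px2w(d,100,350,z)[:2],'tray',px2w(d,158,75,z)[:2])
def aty(u,v,y):
    o,r=ray(s,u,v);return o+r*(y-o[1])/r[1]
print(aty(175,122,-.1),aty(313,120,-.1),aty(247,125,-.1),'tray',aty(340,140,-.15),aty(340,110,-.15),'box',aty(340,145,-.2),aty(340,205,-.2))
print('robot',w2px(d,[0,0,0]))
for n,u,v,z in [('bk',281,99,.076),('spareA',241,124,.01),('B',218,5,.01),('spanner',160,270,0),('purple',405,260,.07)]: print(n,px2w(d,u,v,z))
for n,P in [('bk base',[.7,-.43,0]),]: print(w2px(s,P))
E
```

```text
[ 0.47968823 -0.20835251] -0.7139542060348231 res mm [[0.4, 0.1], [-0.4, 0.0], [0.1, -1.0], [-0.1, 0.8]]
[ 0.48044007 -0.20851121] -0.5050900670040711 res mm [[0.4, 0.2], [-0.1, -0.0], [-0.3, -0.2], [-0.0, -0.0]]
0 basket [ 0.63032894 -0.10843696] [ 0.20449551 -0.09468761] tray [ 0.756953   -0.18777562]
0.1 basket [ 0.60576049 -0.14364541] [ 0.2244991  -0.13133521] tray [ 0.7191308  -0.21467968]
0.15 basket [ 0.59347627 -0.16124964] [ 0.23450089 -0.149659  ] tray [ 0.7002197  -0.22813171]
0.2 basket [ 0.58119205 -0.17885386] [ 0.24450269 -0.1679828 ] tray [ 0.6813086  -0.24158374]
[ 0.26173267 -0.1         0.1870528 ] [ 0.60526167 -0.1         0.19097867] [ 0.43924816 -0.1         0.17903303] tray [ 0.66682788 -0.15        0.15089903] [ 0.66234975 -0.15        0.22327958] box [ 0.65726783 -0.2         0.15019047] [ 0.66661015 -0.2        -0.0008107 ]
robot (np.float64(45.218125478392466), np.float64(460.0410429267473))
bk [ 0.68209576 -0.4418027   0.076     ]
spareA [ 0.65166414 -0.36172245  0.01      ]
B [ 0.90324721 -0.30975904  0.01      ]
spanner [ 0.35937151 -0.20616078  0.        ]
purple [ 0.38496448 -0.66841579  0.07      ]
(np.float64(378.51103931251237), np.float64(245.71192539800674))
```

```bash
cat > arc.py <<'E'
import numpy as np
from plant import sensors
s=sensors.get_state();p=s['ee_pos'][:2]*100
n=30;az0=np.degrees(np.arctan2(p[1],p[0]));r0=np.hypot(*p)
az1=np.degrees(np.arctan2(-44,47));r1=np.hypot(47,44)
prev=p
for i in range(1,n+1):
    f=i/n;az=np.radians(az0+(az1-az0)*f)
    r=r0+(r1-r0)*f-8*np.sin(np.pi*f)
    q=r*np.array([np.cos(az),np.sin(az)]);print(i,(q-prev).round(1),q.round(1));prev=(prev+(q-prev).round(1))
E
python3 arc.py
```

```text
1 [ 3.5 -1.8] [19.  53.6]
2 [ 3.4 -1.9] [22.4 51.6]
3 [ 3.2 -2.2] [25.6 49.5]
4 [ 3.1 -2.3] [28.6 47.1]
5 [ 2.8 -2.5] [31.5 44.6]
6 [ 2.7 -2.6] [34.2 42. ]
7 [ 2.5 -2.8] [36.7 39.3]
8 [ 2.3 -2.8] [39.  36.4]
9 [ 2.2 -3. ] [41.2 33.5]
10 [ 2. -3.] [43.2 30.5]
11 [ 1.8 -3.1] [45.  27.4]
12 [ 1.7 -3.1] [46.7 24.2]
13 [ 1.6 -3.3] [48.3 21. ]
14 [ 1.4 -3.3] [49.7 17.6]
15 [ 1.3 -3.4] [51.  14.3]
16 [ 1.1 -3.4] [52.1 10.8]
17 [ 1.  -3.6] [53.1  7.3]
18 [ 0.8 -3.6] [53.9  3.7]
19 [ 0.7 -3.7] [54.5 -0. ]
20 [ 0.4 -3.7] [55.  -3.8]
21 [ 0.3 -3.9] [55.3 -7.6]
22 [ 0.1 -3.9] [ 55.4 -11.6]
23 [-0.1 -4. ] [ 55.3 -15.5]
24 [-0.4 -4. ] [ 54.9 -19.6]
25 [-0.6 -4.1] [ 54.3 -23.6]
26 [-0.9 -4.1] [ 53.4 -27.8]
27 [-1.1 -4.1] [ 52.3 -31.9]
28 [-1.5 -4.1] [ 50.8 -36. ]
29 [-1.7 -4.1] [ 49.1 -40. ]
30 [-2.1 -3.9] [ 47. -44.]
```

drive_tool --pt "0 0 4.5 0 0 0 -1" --pt "0 0 4.5 0 0 0 -1" --pt "0 0 4.5 0 0 0 -1" --pt "0 0 4.5 0 0 0 -1" --pt "3.5 -1.8 1 0 0 -5.5 -1" --pt "3.4 -1.9 0 0 0 -5.5 -1" --pt "3.2 -2.2 0 0 0 -5.5 -1" --pt "3.1 -2.3 0 0 0 -5.5 -1" --pt "2.8 -2.5 0 0 0 -5.5 -1" --pt "2.7 -2.6 0 0 0 -5.5 -1" --squeeze 40

```text
clock: 1.1
ee_pos: [0.3429, 0.4149, 0.3949]
ee_rot: [0.417, 0.909, -0.003, -0.003]
force: [-0.2, 0.5, -0.7]
finger_gap: 0.0854
```

drive_tool --pt "2.5 -2.8 0 0 0 -5.5 -1" --pt "2.3 -2.8 0 0 0 -5.5 -1" --pt "2.2 -3.0 0 0 0 -5.5 -1" --pt "2.0 -3.0 0 0 0 -5.5 -1" --pt "1.8 -3.1 0 0 0 -5.5 -1" --pt "1.7 -3.1 0 0 0 -5.5 -1" --pt "1.6 -3.3 0 0 0 -5.5 -1" --pt "1.4 -3.3 0 0 0 -5.5 -1" --pt "1.3 -3.4 0 0 0 -5.5 -1" --pt "1.1 -3.4 0 0 0 -5.5 -1"

```text
clock: 2.1
ee_pos: [0.5281, 0.0891, 0.3924]
ee_rot: [0.802, 0.597, -0.003, -0.005]
force: [0.2, 1.2, -0.1]
finger_gap: 0.0852
```

drive_tool --pt "1.0 -3.6 0 0 0 -5.5 -1" --pt "0.8 -3.6 0 0 0 -5.5 -1" --pt "0.7 -3.7 0 0 0 -5.5 -1" --pt "0.4 -3.7 0 0 0 -5.5 -1" --pt "0.3 -3.9 0 0 0 -5.5 -1" --pt "0.1 -3.9 0 0 0 -5.5 -1" --pt "-0.1 -4.0 0 0 0 -5.5 -1" --pt "-0.4 -4.0 0 0 0 -5.5 -1" --pt "-0.6 -4.1 0 0 0 -5.5 -1" --pt "-0.9 -4.1 0 0 0 -5.5 -1"

```text
clock: 3.1
ee_pos: [0.541, -0.3108, 0.3889]
ee_rot: [0.99, 0.142, -0.002, -0.009]
force: [0.1, 1.5, -0.5]
finger_gap: 0.0857
```

drive_tool --pt "-1.1 -4.1 0 0 0 -5.5 -0.2" --pt "-1.5 -4.1 0 0 0 -5.5 -0.2" --pt "-1.7 -4.1 0 0 0 -5.5 -0.2" --pt "-1 -2 0 0 0 0 -0.2" --pt "0 0 0 0 0 0 -0.2" --pt "0 0 0 0 0 0 -0.2" --pt "0 0 0 0 0 0 -0.2" --pt "0 0 0 0 0 0 -0.2" --pt "0 0 0 0 0 0 -0.2" --pt "0 0 0 0 0 0 -0.2"

```text
clock: 4.1
ee_pos: [0.4838, -0.4611, 0.385]
ee_rot: [1.0, -0.011, -0.003, -0.011]
force: [0.0, 1.4, -0.1]
finger_gap: 0.0514
```

```bash
cat > go.py <<'E'
import sys,numpy as np
from scipy.spatial.transform import Rotation as Rn
from plant import sensors
s=sensors.get_state();R=Rn.from_quat(s['ee_rot']).as_matrix()
def st(tgt,yaw):
    h=np.radians(yaw);y=np.array([np.cos(h),np.sin(h),0]);z=np.array([0,0,-1.]);x=np.cross(y,z)
    Rt=np.c_[x,y,z];dr=np.degrees(Rn.from_matrix(Rt@R.T).as_rotvec())
    print('pos',(s['ee_pos']*100).round(2),'need cm',((np.array(tgt)-s['ee_pos'])*100).round(2),'turn',dr.round(1),'gap',round(s['finger_gap']*1000,1),'t',round(s['clock'],1),'F',s['force'].round(1),'q7',s['qpos'][6].round(2))
st([float(a) for a in sys.argv[1:4]],float(sys.argv[4]) if len(sys.argv)>4 else -91)
E
python3 go.py .464 -.4182 .045
```

```text
pos [ 48.38 -46.11  38.5 ] need cm [ -1.98   4.29 -34.  ] turn [-1.3 -0.4  0.2] gap 51.4 t 4.1 F [ 0.   1.4 -0.1] q7 -0.7
```

drive_tool --pt "-1 2.2 -3 -1.3 -0.4 0.2 -0.2" --pt "-1 2.1 -4 0 0 0 -0.2" --pt "0 0 -4 0 0 0 -0.2" --pt "0 0 -4 0 0 0 -0.2" --pt "0 0 -4 0 0 0 -0.2" --pt "0 0 -3 0 0 0 -0.2" --pt "0 0 -2 0 0 0 -0.2" --pt "0 0 0 0 0 0 -0.2" --pt "0 0 0 0 0 0 -0.2" --pt "0 0 0 0 0 0 -0.2"

```text
clock: 5.1
ee_pos: [0.4782, -0.4328, 0.1701]
ee_rot: [1.0, -0.007, 0.003, -0.003]
force: [-0.1, 0.1, 0.2]
finger_gap: 0.0512
```

```bash
python3 go.py .464 -.4182 .045; cat > snap.py <<'E'
import sys,pickle
from plant import cams
from h import *
n=sys.argv[1]
d=cams.snapshot('top');pickle.dump(d,open(f'{n}_t.pkl','wb'))
e=cams.snapshot('side');pickle.dump(e,open(f'{n}_s.pkl','wb'))
crop(d['img'],135,145,320,260,4,f'pics/{n}_t.png');crop(e['img'],200,140,340,280,4,f'pics/{n}_s.png')
a=cv2.imread(f'pics/{n}_t.png')
E
python3 snap.py a
```

```text
pos [ 47.82 -43.28  17.01] need cm [ -1.42   1.46 -12.51] turn [-0.4  0.3 -0.2] gap 51.2 t 5.1 F [-0.1  0.1  0.2] q7 -0.48
```

View pics/a_t.png

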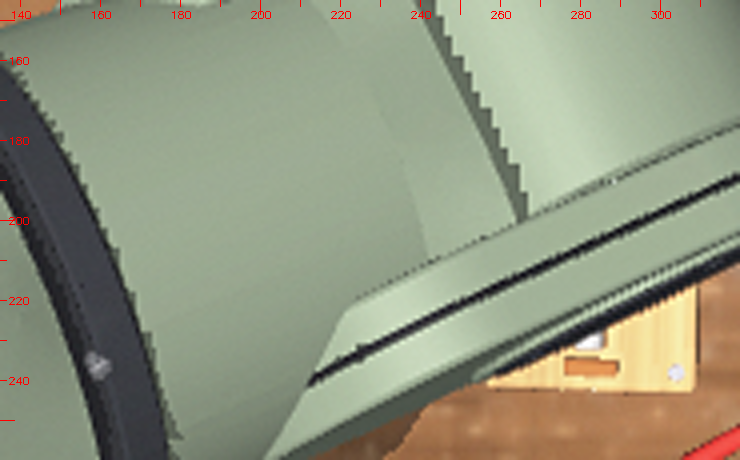

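View pics/a_s.png

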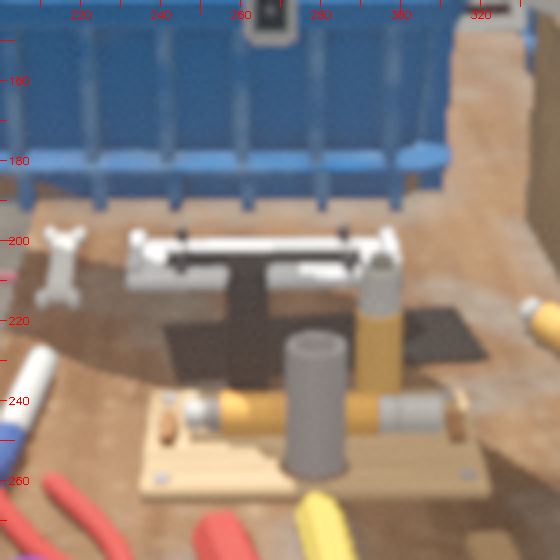

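drive_tool --pt "-0.7 0.7 -1 -0.4 0.3 -0.2 -0.2" --pt "-0.7 0.7 -1 0 0 0 -0.2" --pt "0 0 -1 0 0 0 -0.2" --pt "0 0 -1 0 0 0 -0.2" --pt "0 0 0 0 0 0 -0.2" --pt "0 0 0 0 0 0 -0.2" --pt "0 0 0 0 0 0 -0.2" --pt "0 0 0 0 0 0 -0.2" --pt "0 0 0 0 0 0 -0.2" --pt "0 0 0 0 0 0 -0.2"

```text
clock: 6.2
ee_pos: [0.4659, -0.4215, 0.1328]
ee_rot: [1.0, -0.009, 0.003, 0.003]
force: [0.3, 1.0, 0.8]
finger_gap: 0.0512
```

```bash
python3 go.py .464 -.4182 .045; python3 snap.py b
```

```text
pos [ 46.59 -42.15  13.28] need cm [-0.19  0.33 -8.78] turn [0.3 0.4 0. ] gap 51.2 t 6.2 F [0.3 1.  0.8] q7 -0.44
```

View pics/b_s.png

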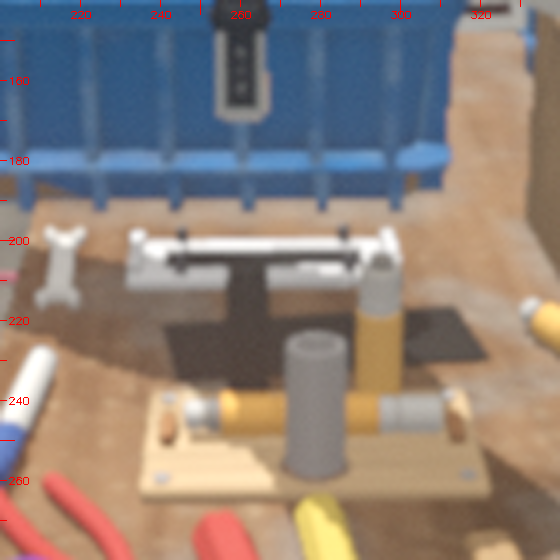

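drive_tool --pt "-0.2 0.3 -1.5 0.3 0.4 0 -0.2" --pt "0 0 -2 0 0 0 -0.2" --pt "0 0 -2 0 0 0 -0.2" --pt "0 0 -1.5 0 0 0 -0.2" --pt "0 0 -0.8 0 0 0 -0.2" --pt "0 0 -0.4 0 0 0 -0.2" --pt "0 0 0 0 0 0 -0.2" --pt "0 0 0 0 0 0 -0.2" --pt "0 0 0 0 0 0 -0.2" --pt "0 0 0 0 0 0 -0.2"

```text
clock: 7.3
ee_pos: [0.4632, -0.4172, 0.0457]
ee_rot: [1.0, -0.009, -0.001, -0.0]
force: [-0.9, -0.2, -0.9]
finger_gap: 0.0514
```

```bash
python3 go.py .464 -.4182 .045; python3 snap.py c
```

```text
pos [ 46.32 -41.72   4.57] need cm [ 0.08 -0.1  -0.07] turn [-0.  -0.1  0. ] gap 51.4 t 7.3 F [-0.9 -0.2 -0.9] q7 -0.38
```

View pics/c_s.png

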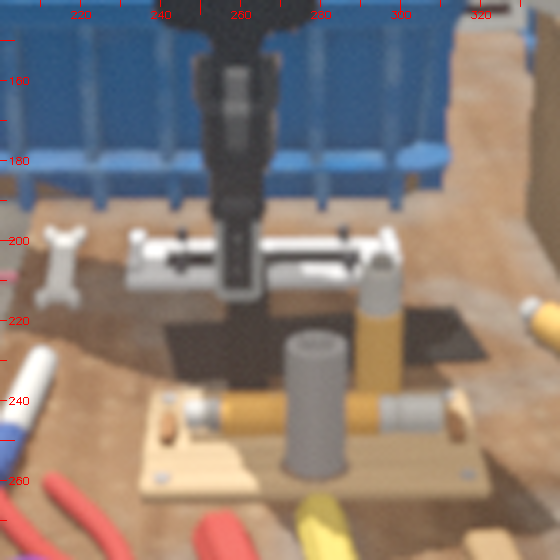

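drive_tool --pt "0 0 0 0 0 0 0.2" --pt "0 0 0 0 0 0 0.4" --pt "0 0 0 0 0 0 1" --pt "0 0 0 0 0 0 1" --pt "0 0 0 0 0 0 1" --pt "0 0 0 0 0 0 1" --pt "0 0 0 0 0 0 1" --pt "0 0 0 0 0 0 1" --pt "0 0 1 0 0 0 1" --pt "0 0 2 0 0 0 1" --squeeze 50

```text
clock: 8.4
ee_pos: [0.4624, -0.4164, 0.0753]
ee_rot: [1.0, -0.009, -0.002, -0.001]
force: [-0.1, -0.7, -1.0]
finger_gap: 0.0179
```

```bash
python3 go.py .4588 -.3292 .08; python3 snap.py d
```

```text
pos [ 46.24 -41.64   7.53] need cm [-0.36  8.72  0.47] turn [-0.2 -0.2  0. ] gap 17.9 t 8.4 F [-0.1 -0.7 -1. ] q7 -0.4
```

View pics/d_s.png

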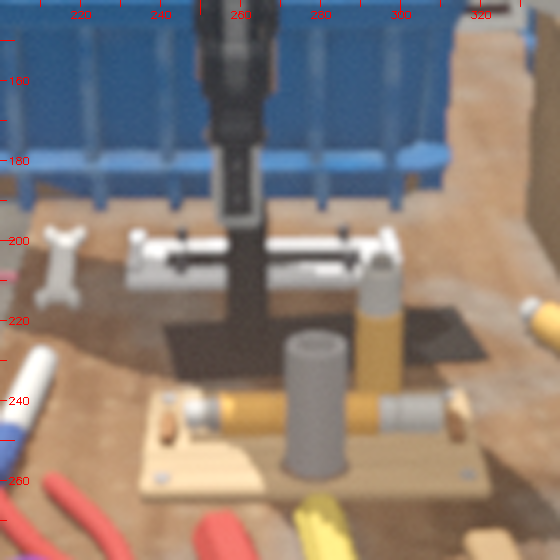

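drive_tool --pt "0 2 0.5 -0.2 -0.2 0 1" --pt "-0.2 2.5 0.3 0 0 0 1" --pt "-0.2 2.5 0 0 0 0 1" --pt "0 1.5 0 0 0 0 1" --pt "0 0.2 0 0 0 0 1" --pt "0 0 0 0 0 0 1" --pt "0 0 0 0 0 0 1" --pt "0 0 0 0 0 0 1" --pt "0 0 0 0 0 0 1" --pt "0 0 0 0 0 0 1"

```text
clock: 9.5
ee_pos: [0.4579, -0.3307, 0.0859]
ee_rot: [1.0, -0.01, 0.001, 0.003]
force: [0.4, -0.4, -1.8]
finger_gap: 0.0178
```

```bash
python3 go.py .4588 -.3292 .041
```

```text
pos [ 45.79 -33.07   8.59] need cm [ 0.09  0.15 -4.49] turn [0.3 0.1 0.2] gap 17.8 t 9.5 F [ 0.4 -0.4 -1.8] q7 -0.42
```

drive_tool --pt "0.1 0.1 -1 0.3 0.1 0.2 1" --pt "0 0 -1.5 0 0 0 1" --pt "0 0 -1 0 0 0 1" --pt "0 0 -0.6 0 0 0 1" --pt "0 0 -0.3 0 0 0 1" --pt "0 0 0 0 0 0 1" --pt "0 0 0 0 0 0 1" --pt "0 0 -0.1 0 0 0 1" --pt "0 0 0 0 0 0 1" --pt "0 0 0 0 0 0 1"

```text
clock: 10.5
ee_pos: [0.4607, -0.332, 0.0395]
ee_rot: [1.0, -0.008, 0.002, 0.002]
force: [0.5, 0.4, 0.6]
finger_gap: 0.0179
```

```bash
python3 go.py .4588 -.3292 .041;python3 snap.py e
```

```text
pos [ 46.07 -33.2    3.95] need cm [-0.19  0.28  0.15] turn [ 0.2  0.3 -0. ] gap 17.9 t 10.5 F [0.5 0.4 0.6] q7 -0.38
```

View pics/e_s.png

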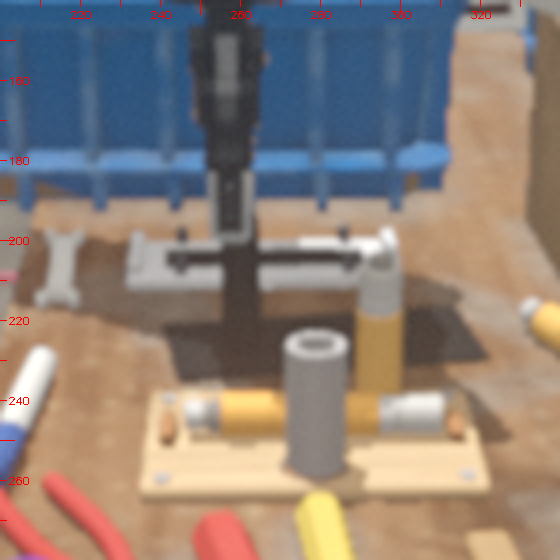

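drive_tool --pt "0 0 0 0 0 0 0.4" --pt "0 0 0 0 0 0 0.3" --pt "0 0 0 0 0 0 0.1" --pt "0 0 0 0 0 0 -0.2" --pt "0 0 0 0 0 0 -0.2" --pt "0 0 2 0 0 0 -0.2" --pt "0 0 4 0 0 0 -0.2" --pt "0 0 3 0 0 0 -0.2" --pt "0 0 0 0 0 0 -0.2" --pt "0 0 0 0 0 0 -0.2"

```text
clock: 11.6
ee_pos: [0.4595, -0.3314, 0.1318]
ee_rot: [1.0, -0.009, 0.001, 0.001]
force: [-0.4, -0.5, -0.7]
finger_gap: 0.051
```

```bash
python3 go.py .5288 -.4171 .13;python3 snap.py f
```

```text
pos [ 45.95 -33.14  13.18] need cm [ 6.93 -8.57 -0.18] turn [ 0.1  0.1 -0. ] gap 51.0 t 11.6 F [-0.4 -0.5 -0.7] q7 -0.46
```

View pics/f_s.png

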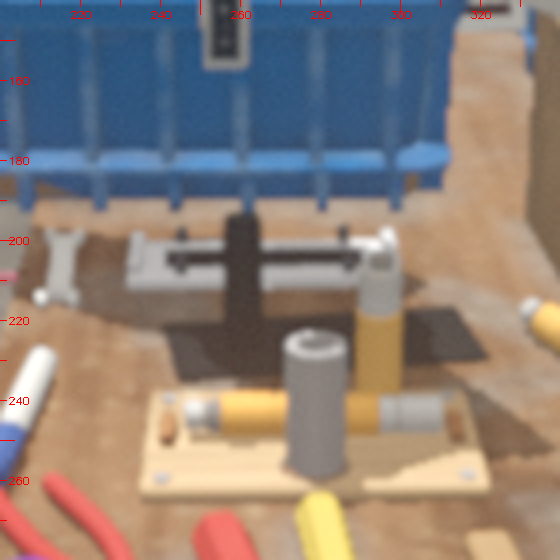

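drive_tool --pt "1.7 -2 0.5 0 0 0 -0.2" --pt "2 -2.5 0 0 0 0 -0.2" --pt "2 -2.5 0 0 0 0 -0.2" --pt "1.2 -1.5 0 0 0 0 -0.2" --pt "0 0 0 0 0 0 -0.2" --pt "0 0 0 0 0 0 -0.2" --pt "0 0 0 0 0 0 -0.2" --pt "0 0 0 0 0 0 -0.2" --pt "0 0 0 0 0 0 -0.2" --pt "0 0 0 0 0 0 -0.2"

```text
clock: 12.7
ee_pos: [0.5279, -0.4156, 0.1297]
ee_rot: [1.0, -0.009, -0.003, -0.003]
force: [0.4, 0.5, 0.3]
finger_gap: 0.0508
```

```bash
python3 go.py .5288 -.4171 .036
```

```text
pos [ 52.79 -41.56  12.97] need cm [ 0.09 -0.15 -9.37] turn [-0.4 -0.3  0. ] gap 50.8 t 12.7 F [0.4 0.5 0.3] q7 -0.57
```

drive_tool --pt "0.1 -0.1 -1.5 -0.4 -0.3 0 -0.2" --pt "0 0 -2 0 0 0 -0.2" --pt "0 0 -2 0 0 0 -0.2" --pt "0 0 -1.5 0 0 0 -0.2" --pt "0 0 -1 0 0 0 -0.2" --pt "0 0 -0.5 0 0 0 -0.2" --pt "0 0 0 0 0 0 -0.2" --pt "0 0 0 0 0 0 -0.2" --pt "0 0 0 0 0 0 -0.2" --pt "0 0 0 0 0 0 -0.2"

```text
clock: 13.7
ee_pos: [0.5303, -0.4168, 0.0451]
ee_rot: [1.0, -0.008, 0.002, 0.002]
force: [-0.5, 0.3, 0.1]
finger_gap: 0.0511
```

```bash
python3 go.py .5288 -.4171 .036;python3 snap.py g
```

```text
pos [ 53.03 -41.68   4.51] need cm [-0.15 -0.03 -0.91] turn [ 0.2  0.3 -0.1] gap 51.1 t 13.7 F [-0.5  0.3  0.1] q7 -0.52
```

View pics/g_s.png

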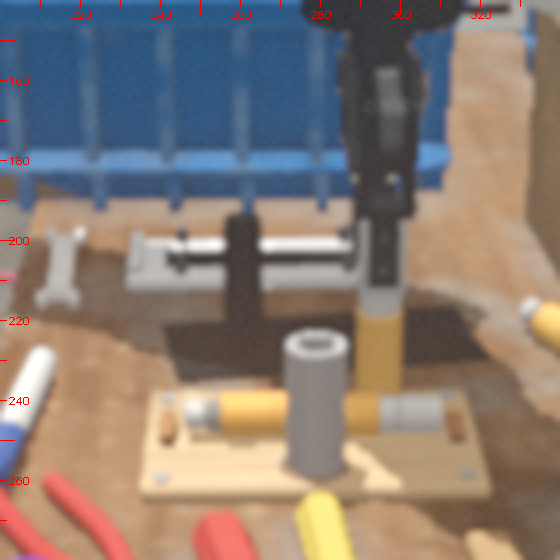

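drive_tool --pt "-0.1 0 -0.5 0.2 0.3 -0.1 -0.2" --pt "0 0 -0.4 0 0 0 -0.2" --pt "0 0 0 0 0 0 0.2" --pt "0 0 0 0 0 0 0.4" --pt "0 0 0 0 0 0 1" --pt "0 0 0 0 0 0 1" --pt "0 0 0 0 0 0 1" --pt "0 0 0 0 0 0 1" --pt "0 0 0 0 0 0 1" --pt "0 0 0 0 0 0 1"

```text
clock: 14.8
ee_pos: [0.5292, -0.4167, 0.0353]
ee_rot: [1.0, -0.009, -0.001, 0.0]
force: [0.6, -0.5, -1.3]
finger_gap: 0.0211
```

```bash
python3 go.py .558 -.3166 .08
```

```text
pos [ 52.92 -41.67   3.53] need cm [ 2.88 10.01  4.47] turn [ 0.  -0.1  0.1] gap 21.1 t 14.8 F [ 0.6 -0.5 -1.3] q7 -0.52
```

Grip TCP z = 0.0353, so release on the mat at about 0.030.

drive_tool --pt "0 0 1 0 0 0 1" --pt "0 0 2 0 0 0 1" --pt "0 0 1.5 0 0 0 1" --pt "0.7 2 0 0 0 0 1" --pt "0.8 2.5 0 0 0 0 1" --pt "0.8 2.5 0 0 0 0 1" --pt "0.6 2 0 0 0 0 1" --pt "0 1 0 0 0 0 1" --pt "0 0 0 0 0 0 1" --pt "0 0 0 0 0 0 1"

```text
clock: 15.8
ee_pos: [0.5583, -0.3155, 0.0885]
ee_rot: [1.0, -0.01, 0.001, 0.002]
force: [0.2, -1.0, -2.2]
finger_gap: 0.0212
```

```bash
python3 go.py .558 -.3166 .031;python3 snap.py i
```

```text
pos [ 55.83 -31.55   8.85] need cm [-0.03 -0.11 -5.75] turn [0.2 0.1 0.2] gap 21.2 t 15.8 F [ 0.2 -1.  -2.2] q7 -0.63
```

View pics/i_s.png

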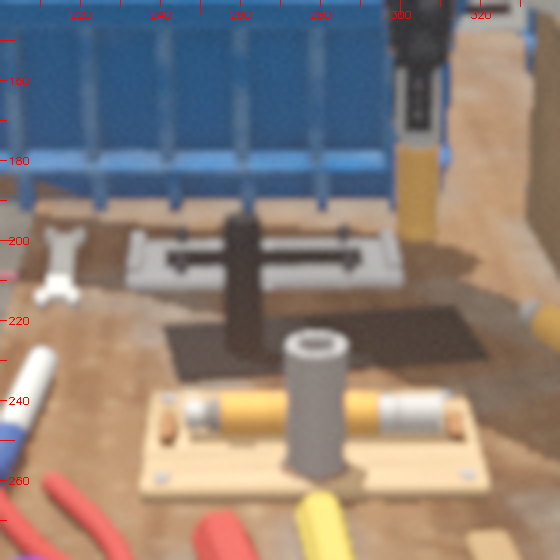

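drive_tool --pt "0 0 -1.5 0.2 0.1 0.2 1" --pt "0 0 -1.5 0 0 0 1" --pt "0 0 -1.2 0 0 0 1" --pt "0 0 -0.7 0 0 0 1" --pt "0 0 -0.3 0 0 0 1" --pt "0 0 0 0 0 0 1" --pt "0 0 0 0 0 0 1" --pt "0 0 0 0 0 0 1" --pt "0 0 0 0 0 0 1" --pt "0 0 0 0 0 0 1"

```text
clock: 16.9
ee_pos: [0.5567, -0.3182, 0.0313]
ee_rot: [1.0, -0.01, -0.001, -0.0]
force: [-0.2, -0.6, -1.4]
finger_gap: 0.0214
```

```bash
python3 go.py .558 -.3166 .0305
```

```text
pos [ 55.67 -31.82   3.13] need cm [ 0.13  0.16 -0.08] turn [-0.  -0.1  0.2] gap 21.4 t 16.9 F [-0.2 -0.6 -1.4] q7 -0.59
```

drive_tool --pt "0 0 -0.1 0 0 0 1" --pt "0 0 0 0 0 0 1" --pt "0 0 0 0 0 0 0.4" --pt "0 0 0 0 0 0 0.3" --pt "0 0 0 0 0 0 0.1" --pt "0 0 0 0 0 0 -0.2" --pt "0 0 0 0 0 0 -0.2" --pt "0 0 2 0 0 0 -0.2" --pt "0 0 4 0 0 0 -0.2" --pt "0 0 4 0 0 0 -0.2"

```text
clock: 17.9
ee_pos: [0.5547, -0.3168, 0.1288]
ee_rot: [1.0, -0.01, -0.004, -0.002]
force: [0.8, 0.0, -0.0]
finger_gap: 0.0515
```

```bash
python3 go.py .4949 -.4792 .13;python3 snap.py j
```

```text
pos [ 55.47 -31.68  12.88] need cm [ -5.98 -16.24   0.12] turn [-0.2 -0.4  0.2] gap 51.5 t 17.9 F [ 0.8  0.  -0. ] q7 -0.66
```

View pics/j_s.png

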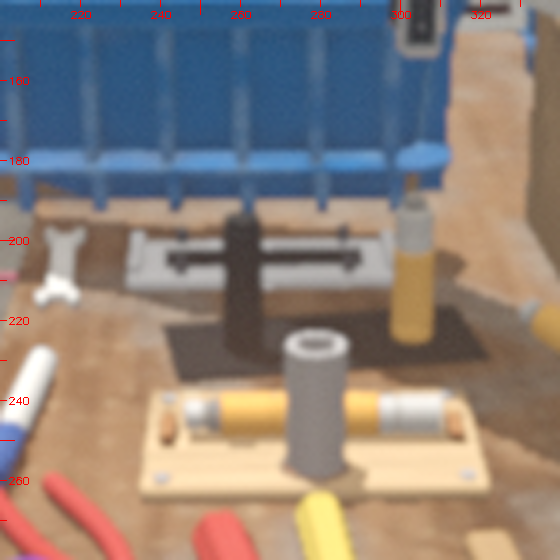

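Gold sleeve stands on the mat (foot ~302,226). Now the spacer.

drive_tool --pt "-0.8 -2 0 -0.2 -0.4 0.2 -0.2" --pt "-1.2 -3.3 0 0 0 0 -0.2" --pt "-1.3 -3.5 0 0 0 0 -0.2" --pt "-1.2 -3.5 0 0 0 0 -0.2" --pt "-1 -2.5 0 0 0 0 -0.2" --pt "-0.5 -1.2 0 0 0 0 -0.2" --pt "0 0 0 0 0 0 -0.2" --pt "0 0 0 0 0 0 -0.2" --pt "0 0 0 0 0 0 -0.2" --pt "0 0 0 0 0 0 -0.2"

```text
clock: 19.0
ee_pos: [0.4969, -0.4788, 0.1325]
ee_rot: [1.0, -0.005, 0.004, 0.001]
force: [0.0, 0.3, 0.2]
finger_gap: 0.051
```

```bash
python3 go.py .4949 -.4792 .036
```

```text
pos [ 49.69 -47.88  13.25] need cm [-0.2  -0.04 -9.65] turn [ 0.1  0.5 -0.4] gap 51.0 t 19.0 F [0.  0.3 0.2] q7 -0.49
```

drive_tool --pt "-0.2 0 -1.5 0.1 0.5 -0.4 -0.2" --pt "0 0 -2 0 0 0 -0.2" --pt "0 0 -2 0 0 0 -0.2" --pt "0 0 -1.5 0 0 0 -0.2" --pt "0 0 -1 0 0 0 -0.2" --pt "0 0 -0.5 0 0 0 -0.2" --pt "0 0 -0.4 0 0 0 -0.2" --pt "0 0 0 0 0 0 -0.2" --pt "0 0 0 0 0 0 -0.2" --pt "0 0 0 0 0 0 -0.2"

```text
clock: 20.0
ee_pos: [0.4974, -0.4754, 0.0385]
ee_rot: [1.0, -0.007, -0.0, -0.0]
force: [-1.2, 0.6, 0.6]
finger_gap: 0.0512
```

```bash
python3 go.py .4949 -.4792 .036;python3 snap.py k
```

```text
pos [ 49.74 -47.54   3.85] need cm [-0.25 -0.38 -0.25] turn [-0.  -0.  -0.2] gap 51.2 t 20.0 F [-1.2  0.6  0.6] q7 -0.45
```

View pics/k_s.png

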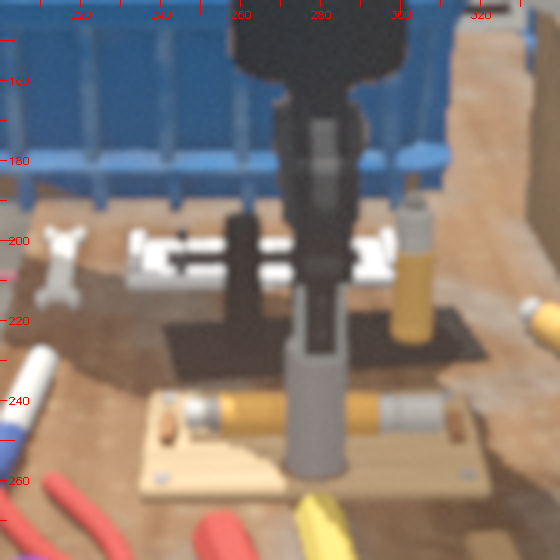

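```bash
python3 - <<'E'
from h import *
d=pickle.load(open('k_s.pkl','rb'))
for P in [(.497,-.475-.0256,.0385),(.497,-.475-.0256,.046),(.497,-.475+.0256,.046),(.495,-.479,.07),(.495,-.493,.07)]: print(P,w2px(d,P))
crop(d['img'],250,180,310,270,8,'pics/k2.png')
E
```

```text
(0.497, -0.5005999999999999, 0.0385) (np.float64(279.21493728516293), np.float64(246.26684876801542))
(0.497, -0.5005999999999999, 0.046) (np.float64(279.2466736988725), np.float64(242.47646238813348))
(0.497, -0.44939999999999997, 0.046) (np.float64(277.60831968500435), np.float64(230.5623152459178))
(0.495, -0.479, 0.07) (np.float64(277.5144822376824), np.float64(225.22781215881608))
(0.495, -0.493, 0.07) (np.float64(277.9622126456024), np.float64(228.40510704832994))
```

View pics/k2.png

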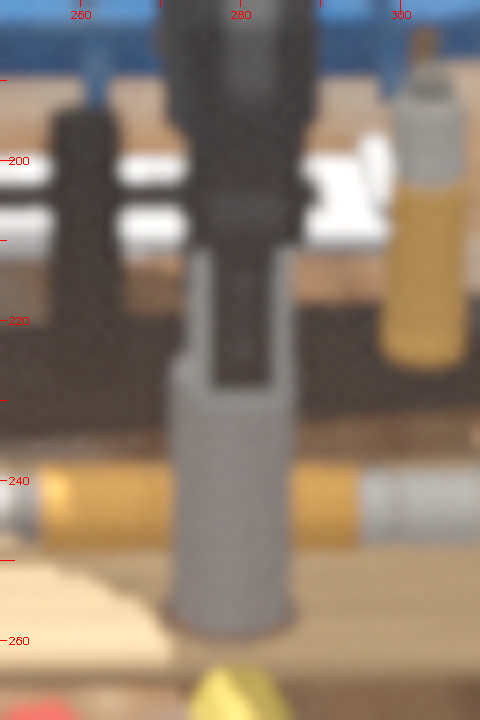

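```bash
python3 - <<'E'
from h import *
d=pickle.load(open('k_s.pkl','rb'))
for n,P,o in [('c',(.463,-.417-.033,.0457),215),('d',(.4624,-.4164-.017,.0753),197),('b',(.466,-.4215-.033,.1328),170),('k',(.497,-.475-.033,.0385),231),('e',(.4607,-.332-.017,.0395),200)]:
    u,v=w2px(d,P);u2,v2=w2px(d,(P[0],P[1],P[2]+.01));print(n,v,o,'extra z mm',(v-o)/(v-v2)*10)
# black top on mat
print(w2px(d,(.46,-.332,.003)),w2px(d,(.46,-.332,.079)))
E
```

```text
c 231.16736571074284 215 extra z mm 33.205412649940286
d 213.25588462715328 197 extra z mm 32.978525325214385
b 187.93955396123235 170 extra z mm 33.732061166358925
k 248.13834765398158 231 extra z mm 33.62927754466056
e 213.94423684567738 200 extra z mm 31.49641772929921
(np.float64(257.37734110020034), np.float64(226.572216443266)) (np.float64(256.9509951123396), np.float64(193.49136546367782))
```

```bash
python3 - <<'E'
from h import *
d=pickle.load(open('side0.pkl','rb'))
print(w2px(d,(.155,.5535,.2)),w2px(d,(.155,.5535,.254)))
crop(d['img'],130,0,210,100,6,'pics/s0g.png')
e=pickle.load(open('i_s.pkl','rb'));crop(e['img'],270,130,330,210,7,'pics/i2.png')
E
```

```text
(np.float64(174.21334183753606), np.float64(87.89600474345332)) (np.float64(173.0002098483635), np.float64(73.14306916416373))
```

View pics/s0g.png

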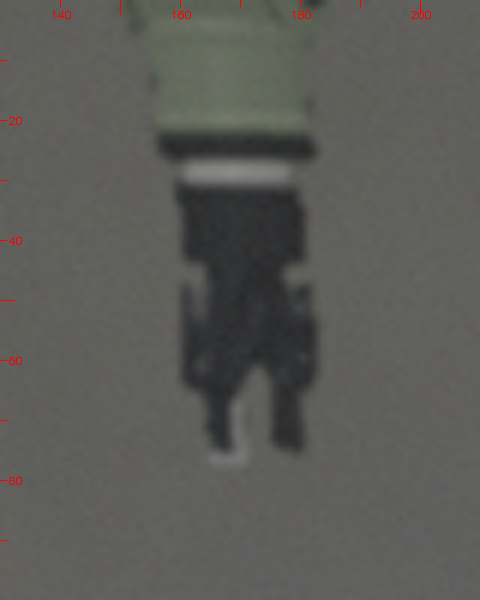

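View pics/i2.png

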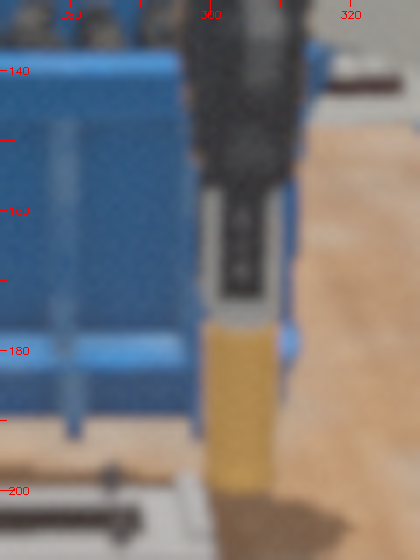

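drive_tool --pt "-0.1 -0.3 -0.3 0 0 -0.2 -0.2" --pt "0 0 0 0 0 0 -0.2" --pt "0 0 0 0 0 0 0.2" --pt "0 0 0 0 0 0 0.3" --pt "0 0 0 0 0 0 0.5" --pt "0 0 0 0 0 0 0.6" --pt "0 0 0 0 0 0 0.6" --pt "0 0 0 0 0 0 0.6" --pt "0 0 0 0 0 0 0.6" --pt "0 0 0 0 0 0 0.6"

```text
clock: 21.1
ee_pos: [0.4965, -0.4791, 0.0361]
ee_rot: [1.0, -0.009, 0.0, 0.0]
force: [-0.2, 0.3, 1.8]
finger_gap: 0.024
```

```bash
python3 go.py .4949 -.4792 .036;python3 - <<'E'
from plant import cams
from h import *
d=cams.snapshot('side');crop(d['img'],240,170,320,270,6,'pics/l2.png')
E
```

```text
pos [ 49.65 -47.91   3.61] need cm [-0.16 -0.01 -0.01] turn [0. 0. 0.] gap 24.0 t 21.1 F [-0.2  0.3  1.8] q7 -0.45
```

View pics/l2.png

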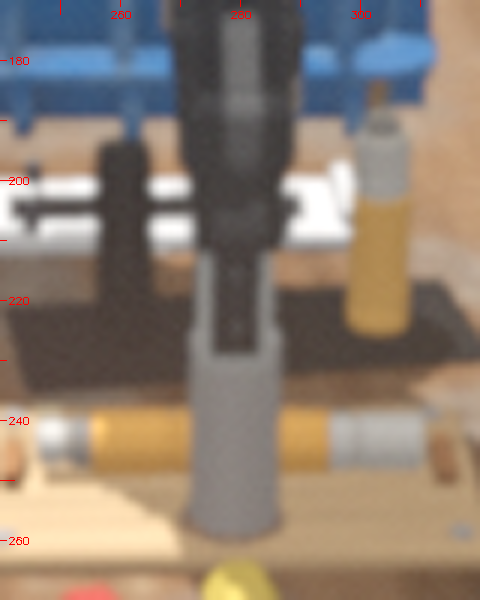

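drive_tool --pt "0 0 0 0 0 0 1" --pt "0 0 0 0 0 0 1" --pt "0 0 0 0 0 0 1" --pt "0 0 0 0 0 0 1" --pt "0 0 0.5 0 0 0 1" --pt "0 0 0.5 0 0 0 1" --pt "0 0 0.5 0 0 0 1" --pt "0 0 0.5 0 0 0 1" --pt "0 0 0 0 0 0 1" --pt "0 0 0 0 0 0 1"

```text
clock: 22.15
ee_pos: [0.4966, -0.4789, 0.0581]
ee_rot: [1.0, -0.009, 0.0, -0.0]
force: [-0.5, -0.4, -2.2]
finger_gap: 0.0238
```

```bash
python3 go.py .5084 -.3229 .1;python3 - <<'E'
from plant import cams
from h import *
d=cams.snapshot('side');crop(d['img'],240,170,320,270,6,'pics/m2.png')
E
```

```text
pos [ 49.66 -47.89   5.81] need cm [ 1.18 15.6   4.19] turn [-0.  0.  0.] gap 23.8 t 22.1 F [-0.5 -0.4 -2.2] q7 -0.46
```

View pics/m2.png

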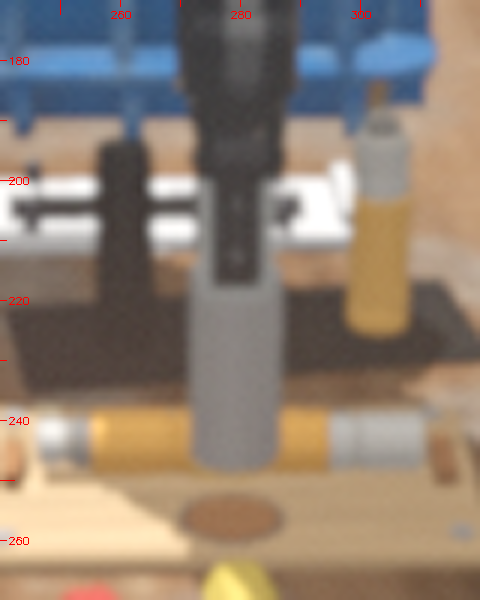

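drive_tool --pt "0 0 2 0 0 0 1" --pt "0 0 2 0 0 0 1" --pt "0.2 2 0.5 0 0 0 1" --pt "0.3 2.8 0 0 0 0 1" --pt "0.3 3 0 0 0 0 1" --pt "0.3 3 0 0 0 0 1" --pt "0.2 2.5 0 0 0 0 1" --pt "0.1 1.8 0 0 0 0 1" --pt "0 0 0 0 0 0 1" --pt "0 0 0 0 0 0 1"

```text
clock: 23.2
ee_pos: [0.509, -0.3219, 0.1028]
ee_rot: [1.0, -0.009, -0.001, -0.001]
force: [-0.0, 0.4, -0.5]
finger_gap: 0.0239
```

```bash
python3 go.py .510 -.3229 .0315;python3 snap.py n
```

```text
pos [ 50.9  -32.19  10.28] need cm [ 0.1  -0.1  -7.13] turn [-0.1 -0.1  0.1] gap 23.9 t 23.2 F [-0.   0.4 -0.5] q7 -0.54
```

View pics/n_s.png

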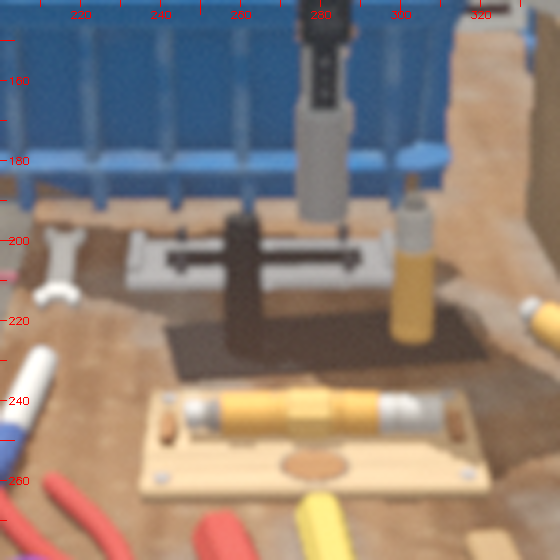

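Clear between black (~261) and gold (~303). Descend.

drive_tool --pt "0.1 0 -1.5 0 0 0 1" --pt "0 0 -2 0 0 0 1" --pt "0 0 -1.5 0 0 0 1" --pt "0 0 -0.8 0 0 0 1" --pt "0 0 -0.4 0 0 0 1" --pt "0 0 0 0 0 0 1" --pt "0 0 0 0 0 0 1" --pt "0 0 0 0 0 0 1" --pt "0 0 0 0 0 0 1" --pt "0 0 0 0 0 0 1"

```text
clock: 24.3
ee_pos: [0.5087, -0.3263, 0.0362]
ee_rot: [1.0, -0.012, -0.001, 0.0]
force: [0.1, -0.2, -0.6]
finger_gap: 0.0234
```

```bash
python3 go.py .510 -.3229 .0313
```

```text
pos [ 50.87 -32.63   3.62] need cm [ 0.13  0.34 -0.49] turn [ 0.  -0.1  0.4] gap 23.4 t 24.3 F [ 0.1 -0.2 -0.6] q7 -0.49
```

drive_tool --pt "0 0.2 -0.3 0 0 0.3 1" --pt "0 0 -0.2 0 0 0 1" --pt "0 0 0 0 0 0 1" --pt "0 0 0 0 0 0 0.4" --pt "0 0 0 0 0 0 0.3" --pt "0 0 0 0 0 0 0.1" --pt "0 0 0 0 0 0 -0.2" --pt "0 0 0 0 0 0 -0.2" --pt "0 0 0 0 0 0 -0.2" --pt "0 0 0 0 0 0 -0.2"

```text
clock: 25.3
ee_pos: [0.5091, -0.3243, 0.0314]
ee_rot: [1.0, -0.009, -0.0, 0.001]
force: [0.2, 0.2, -0.0]
finger_gap: 0.0513
```

```bash
python3 go.py .510 -.3229 .0313;python3 snap.py o
```

```text
pos [ 50.91 -32.43   3.14] need cm [ 0.09  0.14 -0.01] turn [ 0.1 -0.   0. ] gap 51.3 t 25.3 F [ 0.2  0.2 -0. ] q7 -0.48
```

View pics/o_s.png

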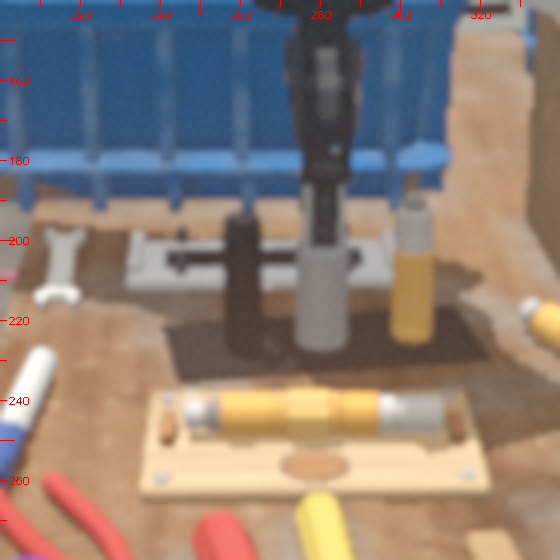

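drive_tool --pt "0 0 1.5 0 0 0 -0.2" --pt "0 0 3 0 0 0 -0.2" --pt "0 0 4 0 0 0 -0.2" --pt "0 0 1 0 0 0 -0.2" --pt "-0.2 -2.5 0 0 0 0 -0.2" --pt "-0.4 -3 0 0 0 0 -0.2" --pt "-0.4 -3 0 0 0 0 -0.2" --pt "-0.2 -2.5 0 0 0 0 -0.2" --pt "0 -1.2 0 0 0 0 -0.2" --pt "0 0 0 0 0 0 -0.2"

```text
clock: 26.4
ee_pos: [0.4954, -0.4503, 0.1383]
ee_rot: [1.0, -0.009, 0.0, 0.002]
force: [0.6, -0.2, -0.7]
finger_gap: 0.0512
```

```bash
python3 go.py .4966 -.4482 .04;python3 snap.py p
```

```text
pos [ 49.54 -45.03  13.83] need cm [ 0.12  0.21 -9.83] turn [ 0.2  0.  -0. ] gap 51.2 t 26.4 F [ 0.6 -0.2 -0.7] q7 -0.5
```

View pics/p_s.png

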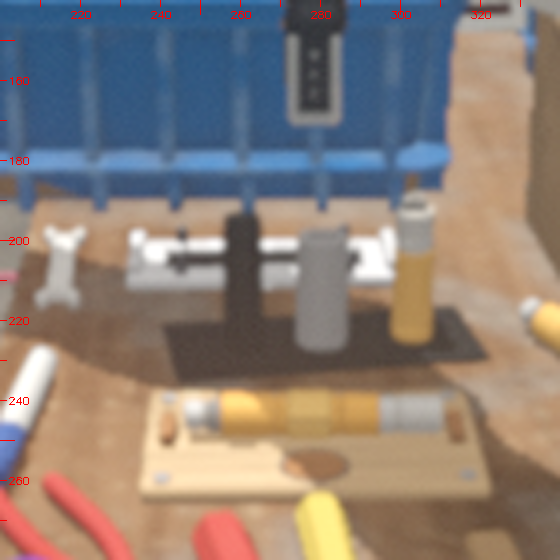

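drive_tool --pt "0.1 0.2 -1.5 0.2 0 0 -0.2" --pt "0 0 -2.5 0 0 0 -0.2" --pt "0 0 -2.5 0 0 0 -0.2" --pt "0 0 -2 0 0 0 -0.2" --pt "0 0 -1.5 0 0 0 -0.2" --pt "0 0 -0.8 0 0 0 -0.2" --pt "0 0 0 0 0 0 -0.2" --pt "0 0 0 0 0 0 -0.2" --pt "0 0 0 0 0 0 -0.2" --pt "0 0 0 0 0 0 -0.2"

```text
clock: 27.5
ee_pos: [0.5005, -0.4389, 0.0254]
ee_rot: [1.0, -0.005, 0.002, -0.001]
force: [0.6, 0.0, -0.5]
finger_gap: 0.0511
```

```bash
python3 go.py .4966 -.4482 .011;python3 snap.py q
```

```text
pos [ 50.05 -43.89   2.54] need cm [-0.39 -0.93 -1.44] turn [-0.1  0.2 -0.5] gap 51.1 t 27.5 F [ 0.6  0.  -0.5] q7 -0.43
```

View pics/q_s.png

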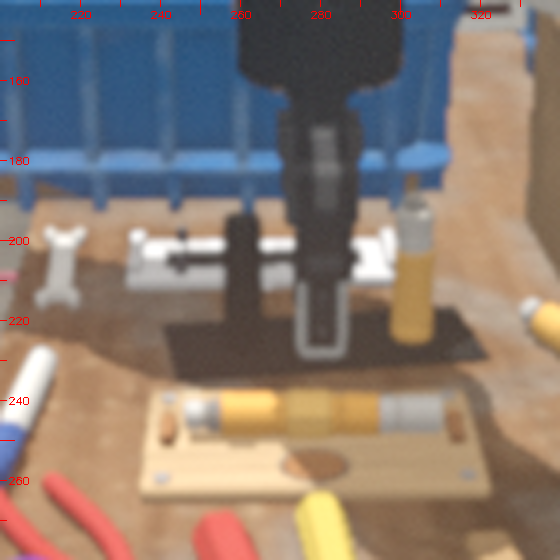

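drive_tool --pt "-0.3 -0.9 0 -0.1 0.2 -0.5 -0.2" --pt "0 0 -0.4 0 0 0 -0.2" --pt "0 0 -0.4 0 0 0 -0.2" --pt "0 0 -0.3 0 0 0 -0.2" --pt "0 0 -0.2 0 0 0 -0.2" --pt "0 0 0 0 0 0 -0.2" --pt "0 0 0 0 0 0 -0.2" --pt "0 0 0 0 0 0 -0.2" --pt "0 0 0 0 0 0 -0.2" --pt "0 0 0 0 0 0 -0.2"

```text
clock: 28.6
ee_pos: [0.4972, -0.4489, 0.0115]
ee_rot: [1.0, -0.01, -0.0, -0.0]
force: [-1.1, -0.5, 0.6]
finger_gap: 0.0513
```

```bash
python3 go.py .4966 -.4482 .011;python3 snap.py r
```

```text
pos [ 49.72 -44.89   1.15] need cm [-0.06  0.07 -0.05] turn [-0.  -0.   0.1] gap 51.3 t 28.6 F [-1.1 -0.5  0.6] q7 -0.43
```

View pics/r_s.png

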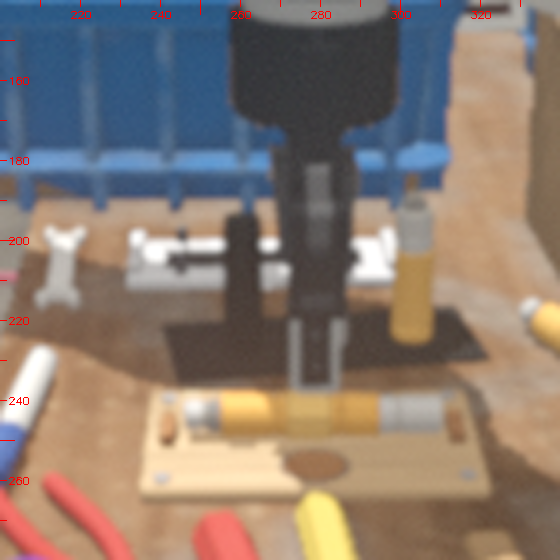

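drive_tool --pt "0 0 0 0 0 0 0.2" --pt "0 0 0 0 0 0 0.3" --pt "0 0 0 0 0 0 0.5" --pt "0 0 0 0 0 0 0.7" --pt "0 0 0 0 0 0 0.8" --pt "0 0 0 0 0 0 0.8" --pt "0 0 0 0 0 0 0.8" --pt "0 0 0 0 0 0 0.8" --pt "0 0 0 0 0 0 0.8" --pt "0 0 0 0 0 0 0.8" --squeeze 30

```text
clock: 29.7
ee_pos: [0.4971, -0.449, 0.0115]
ee_rot: [1.0, -0.01, -0.0, -0.0]
force: [0.2, 0.7, 1.0]
finger_gap: 0.0086
```

```bash
python3 go.py .4966 -.4482 .011;python3 snap.py t;python3 - <<'E'
from h import *
d=pickle.load(open('t_s.pkl','rb'));crop(d['img'],240,200,320,270,8,'pics/t2.png')
E
```

```text
pos [ 49.71 -44.9    1.15] need cm [-0.05  0.08 -0.05] turn [-0.  -0.   0.1] gap 8.6 t 29.7 F [0.2 0.7 1. ] q7 -0.43
```

View pics/t2.png

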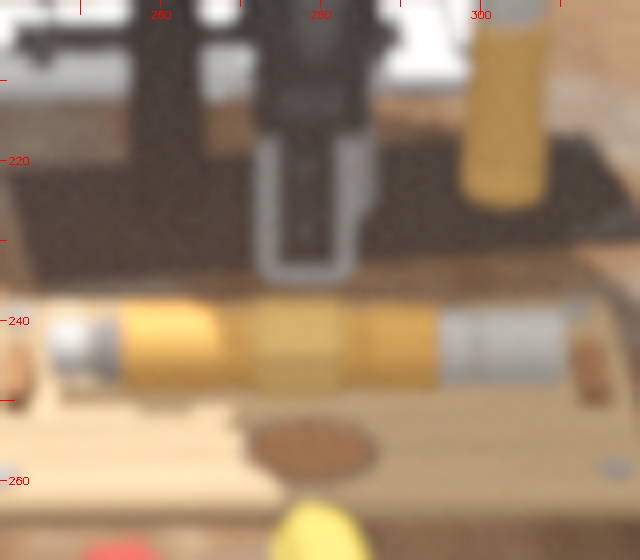

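```bash
python3 - <<'E'
from h import *
d=pickle.load(open('t_s.pkl','rb'))
o,r=ray(d,278,234.5)
for y in (-.449,-.455,-.468): print(y,o+r*(y-o[1])/r[1])
o,r=ray(d,278,237)
for y in (-.449,-.4585): print('holder top edge',y,o+r*(y-o[1])/r[1])
E
```

```text
-0.449 [ 0.49781662 -0.449       0.03762069]
-0.455 [ 0.49745213 -0.455       0.04041477]
-0.468 [ 0.4966624 -0.468      0.0464686]
holder top edge -0.449 [ 0.49785034 -0.449       0.03239285]
holder top edge -0.4585 [ 0.49727279 -0.4585      0.03688387]
```

drive_tool --pt "0 0 0 0 0 0 0.2" --pt "0 0 0 0 0 0 -0.1" --pt "0 0 0 0 0 0 -0.1" --pt "0 0 0 0 0 0 -0.1" --pt "0 0 -0.4 0 0 0 -0.1" --pt "0 0 -0.5 0 0 0 -0.1" --pt "0 0 -0.5 0 0 0 -0.1" --pt "0 0 -0.3 0 0 0 -0.1" --pt "0 0 0 0 0 0 -0.1" --pt "0 0 0 0 0 0 -0.1"

```text
clock: 30.8
ee_pos: [0.4969, -0.4487, -0.0076]
ee_rot: [1.0, -0.01, -0.001, -0.0]
force: [-0.8, 0.3, 0.2]
finger_gap: 0.0473
```

```bash
python3 go.py .4966 -.4482 -.015;python3 snap.py u;python3 - <<'E'
from h import *
d=pickle.load(open('u_s.pkl','rb'));crop(d['img'],240,200,320,270,8,'pics/u2.png')
E
```

```text
pos [ 49.69 -44.87  -0.76] need cm [-0.03  0.05 -0.74] turn [-0.  -0.1  0.1] gap 47.3 t 30.8 F [-0.8  0.3  0.2] q7 -0.43
```

View pics/u2.png

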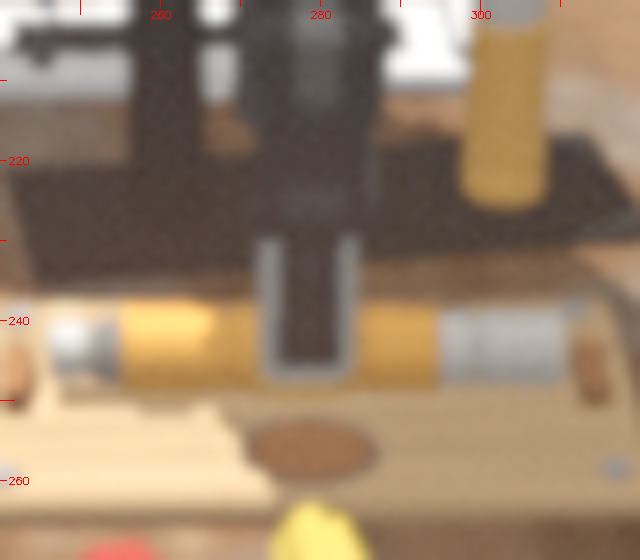

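drive_tool --pt "0 0 -0.2 0 0 0 -0.1" --pt "0 0 -0.1 0 0 0 0.1" --pt "0 0 0 0 0 0 0.3" --pt "0 0 0 0 0 0 0.5" --pt "0 0 0 0 0 0 1" --pt "0 0 0 0 0 0 1" --pt "0 0 0 0 0 0 1" --pt "0 0 0 0 0 0 1" --pt "0 0 0 0 0 0 1" --pt "0 0 0 0 0 0 1" --squeeze 50

```text
clock: 31.9
ee_pos: [0.4972, -0.449, -0.0101]
ee_rot: [1.0, -0.01, -0.0, 0.0]
force: [0.8, -0.1, 0.2]
finger_gap: 0.0198
```

```bash
python3 go.py .4966 -.4482 -.015;python3 snap.py v;python3 - <<'E'
from h import *
d=pickle.load(open('v_s.pkl','rb'));crop(d['img'],240,200,320,270,8,'pics/v2.png')
E
```

```text
pos [ 49.72 -44.9   -1.01] need cm [-0.06  0.08 -0.49] turn [ 0.  -0.   0.1] gap 19.8 t 31.9 F [ 0.8 -0.1  0.2] q7 -0.42
```

View pics/v2.png

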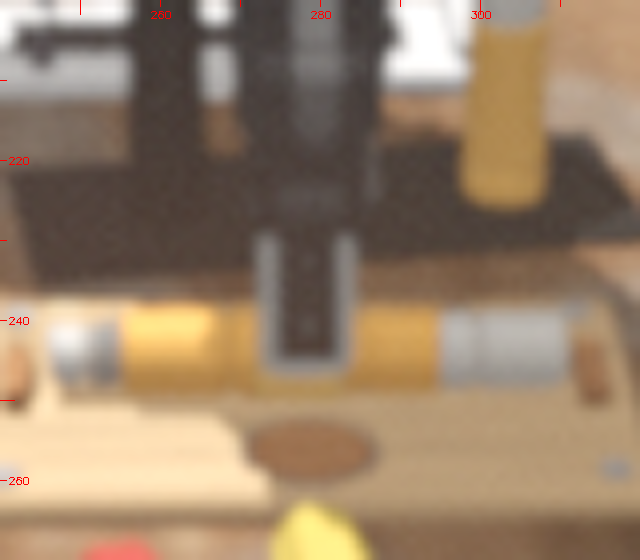

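drive_tool --pt "0 0 1 0 0 0 1" --pt "0 0 2 0 0 0 1" --pt "0 0 2.5 0 0 0 1" --pt "0 0 2.5 0 0 0 1" --pt "0 0 2 0 0 0 1" --pt "0 0 1.5 0 0 0 1" --pt "0 0 0.5 0 0 0 1" --pt "0 0 0 0 0 0 1" --pt "0 0 0 0 0 0 1" --pt "0 0 0 0 0 0 1"

```text
clock: 33.0
ee_pos: [0.496, -0.4483, 0.1172]
ee_rot: [1.0, -0.01, -0.001, -0.0]
force: [1.3, -0.5, -0.5]
finger_gap: 0.0194
```

```bash
python3 go.py .480 -.2095 .12 -90.6;python3 snap.py w
```

```text
pos [ 49.6  -44.83  11.72] need cm [-1.6  23.88  0.28] turn [-0.  -0.1  0.5] gap 19.4 t 33.0 F [ 1.3 -0.5 -0.5] q7 -0.49
```

View pics/w_s.png

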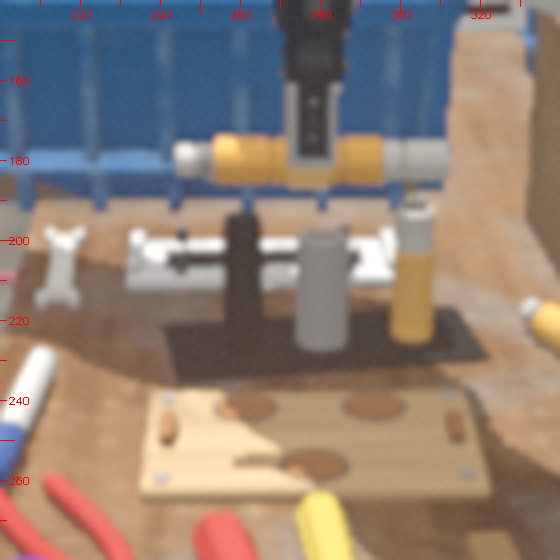

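drive_tool --pt "-0.1 1.5 0.2 0 0 0.2 1" --pt "-0.2 2.5 0 0 0 0.3 1" --pt "-0.2 3 0 0 0 0 1" --pt "-0.2 3 0 0 0 0 1" --pt "-0.2 3 0 0 0 0 1" --pt "-0.2 3 0 0 0 0 1" --pt "-0.2 3 0 0 0 0 1" --pt "-0.2 2 0 0 0 0 1" --pt "-0.1 1 0 0 0 0 1" --pt "0 0 0 0 0 0 1"

```text
clock: 34.1
ee_pos: [0.4759, -0.2198, 0.1151]
ee_rot: [1.0, -0.006, -0.004, -0.001]
force: [0.0, -0.2, -0.4]
finger_gap: 0.0194
```

```bash
python3 go.py .480 -.2095 .12 -90.6
```

```text
pos [ 47.59 -21.98  11.51] need cm [0.41 1.03 0.49] turn [-0.1 -0.4  0.1] gap 19.4 t 34.1 F [ 0.  -0.2 -0.4] q7 -0.56
```

drive_tool --pt "0.2 0.6 0 -0.1 -0.4 0.1 1" --pt "0.2 0.4 0 0 0 0 1" --pt "0 0 -1.5 0 0 0 1" --pt "0 0 -2 0 0 0 1" --pt "0 0 -2 0 0 0 1" --pt "0 0 -1 0 0 0 1" --pt "0 0 -0.5 0 0 0 1" --pt "0 0 0 0 0 0 1" --pt "0 0 0 0 0 0 1" --pt "0 0 0 0 0 0 1"

```text
clock: 35.1
ee_pos: [0.4818, -0.2148, 0.0439]
ee_rot: [1.0, -0.008, 0.002, 0.002]
force: [0.2, 0.7, -1.5]
finger_gap: 0.0197
```

```bash
python3 go.py .480 -.2095 -.009 -90.6;python3 snap.py x
```

```text
pos [ 48.18 -21.48   4.39] need cm [-0.18  0.53 -5.29] turn [0.2 0.2 0.3] gap 19.7 t 35.1 F [ 0.2  0.7 -1.5] q7 -0.49
```

View pics/x_s.png

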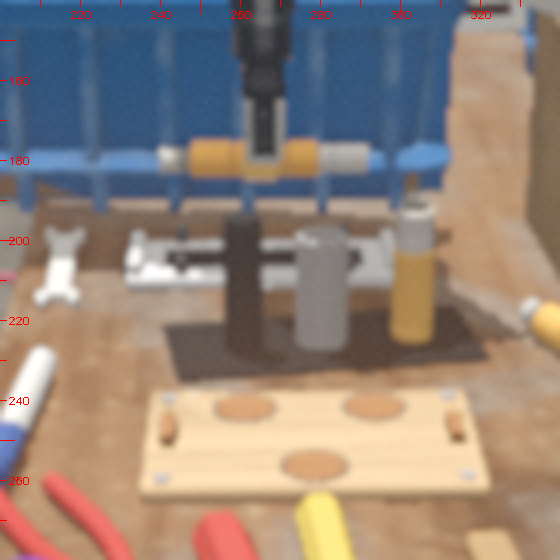

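View pics/x_t.png

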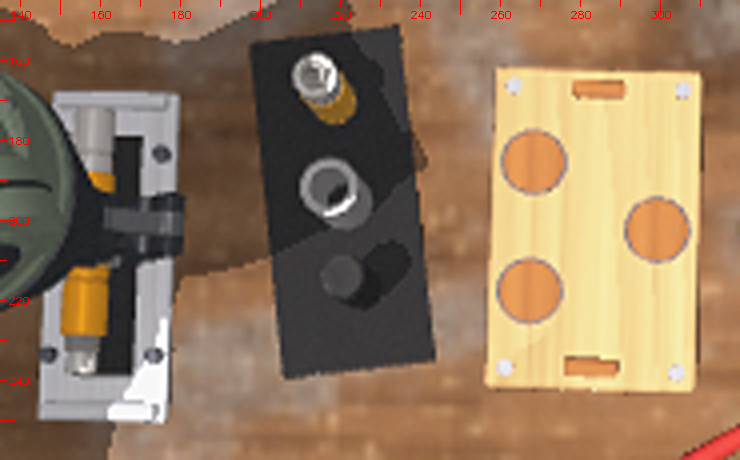

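drive_tool --pt "-0.1 0.5 0 0.2 0.2 0.3 1" --pt "0 0 -1 0 0 0 1" --pt "0 0 -1.5 0 0 0 1" --pt "0 0 -1 0 0 0 1" --pt "0 0 -0.5 0 0 0 1" --pt "0 0 -0.3 0 0 0 1" --pt "0 0 0 0 0 0 1" --pt "0 0 0 0 0 0 1" --pt "0 0 0 0 0 0 1" --pt "0 0 0 0 0 0 1"

```text
clock: 36.2
ee_pos: [0.4813, -0.209, -0.001]
ee_rot: [1.0, -0.004, 0.001, 0.0]
force: [-0.2, 1.3, 0.4]
finger_gap: 0.0191
```

```bash
python3 go.py .480 -.2095 -.009 -90.6
```

```text
pos [ 48.13 -20.9   -0.1 ] need cm [-0.13 -0.05 -0.8 ] turn [ 0.   0.1 -0.1] gap 19.1 t 36.2 F [-0.2  1.3  0.4] q7 -0.44
```

drive_tool --pt "-0.1 0 -0.4 0 0 0 1" --pt "0 0 -0.3 0 0 0 1" --pt "0 0 -0.1 0 0 0 1" --pt "0 0 0 0 0 0 1" --pt "0 0 0 0 0 0 1" --pt "0 0 0 0 0 0 0.5" --pt "0 0 0 0 0 0 0.3" --pt "0 0 0 0 0 0 0.2" --pt "0 0 0 0 0 0 0.1" --pt "0 0 0 0 0 0 0.1"

```text
clock: 37.2
ee_pos: [0.4805, -0.2091, -0.0092]
ee_rot: [1.0, -0.004, 0.001, 0.001]
force: [-0.1, -0.2, -0.5]
finger_gap: 0.0385
```

```bash
python3 go.py .480 -.2095 -.009 -90.6;python3 snap.py y
```

```text
pos [ 48.05 -20.91  -0.92] need cm [-0.05 -0.04  0.02] turn [ 0.1  0.1 -0.1] gap 38.5 t 37.2 F [-0.1 -0.2 -0.5] q7 -0.42
```

View pics/y_s.png

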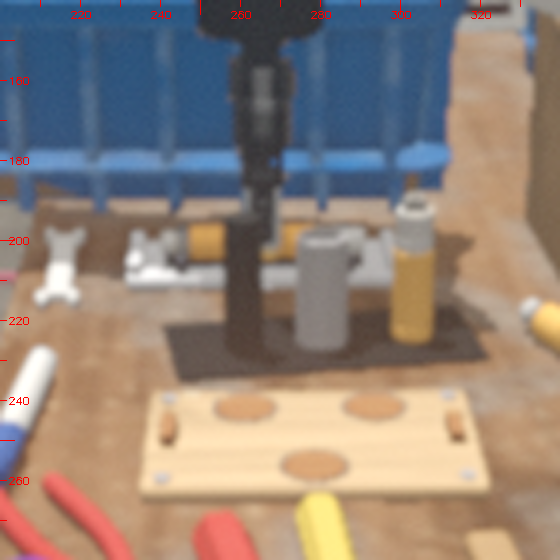

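View pics/y_t.png

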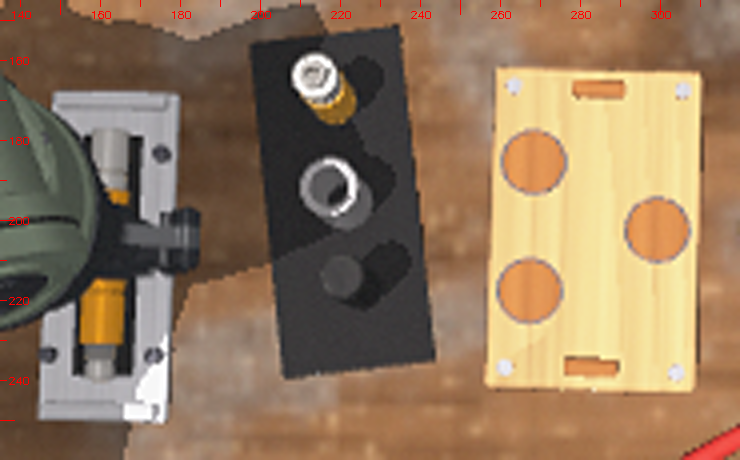

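drive_tool --pt "0 0 1 0 0 0 0" --pt "0 0 2 0 0 0 -0.1" --pt "0 0 3 0 0 0 -0.2" --pt "0 0 4 0 0 0 -0.2" --pt "0 0 4 0 0 0 -0.2" --pt "0 0 0 0 0 0 -0.2" --pt "0 0 0 0 0 0 -0.2" --pt "0 0 0 0 0 0 -0.2" --pt "0 0 0 0 0 0 -0.2" --pt "0 0 0 0 0 0 -0.2"

```text
clock: 38.3
ee_pos: [0.478, -0.2087, 0.1389]
ee_rot: [1.0, -0.005, -0.0, 0.0]
force: [-0.0, 0.0, 0.2]
finger_gap: 0.0511
```

```bash
python3 - <<'E'
from h import *
d=pickle.load(open('y_t.pkl','rb'))
for n,u,v,z in [('black',220.75,213.75,.079),('spacer',217.25,191.5,.065),('gold',214,163.5,.083)]: print(n,px2w(d,u,v,z))
E
python3 go.py .509 -.324 .12
```

```text
black [ 0.46519664 -0.33367342  0.079     ]
spacer [ 0.50781918 -0.32445043  0.065     ]
gold [ 0.55736104 -0.3197186   0.083     ]
pos [ 47.8  -20.87  13.89] need cm [  3.1  -11.53  -1.89] turn [ 0.  -0.  -0.4] gap 51.1 t 38.3 F [-0.   0.   0.2] q7 -0.6
```

drive_tool --pt "0.4 -2 0 0 0 -0.2 -0.2" --pt "0.8 -2.5 0 0 0 -0.2 -0.2" --pt "0.8 -3 0 0 0 0 -0.2" --pt "0.7 -2.5 0 0 0 0 -0.2" --pt "0.3 -1.2 0 0 0 0 -0.2" --pt "0 0 -1 0 0 0 -0.2" --pt "0 0 -1 0 0 0 -0.2" --pt "0 0 0 0 0 0 -0.2" --pt "0 0 0 0 0 0 -0.2" --pt "0 0 0 0 0 0 -0.2"

```text
clock: 39.3
ee_pos: [0.5064, -0.3208, 0.1118]
ee_rot: [1.0, -0.008, -0.005, -0.003]
force: [-0.3, -0.1, -0.8]
finger_gap: 0.0512
```

```bash
python3 go.py .508 -.3245 .017;python3 snap.py z
```

```text
pos [ 50.64 -32.08  11.18] need cm [ 0.16 -0.37 -9.48] turn [-0.3 -0.5 -0.1] gap 51.2 t 39.3 F [-0.3 -0.1 -0.8] q7 -0.54
```

View pics/z_s.png

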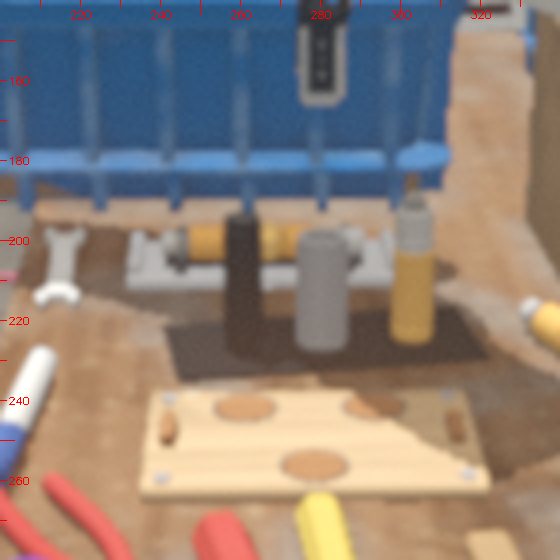

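Holder lies in the rest (row ~200). Descend on the spacer, slowly to limit drift.

drive_tool --pt "0.2 -0.3 -1 -0.3 -0.5 -0.1 -0.2" --pt "0 0 -1.5 0 0 0 -0.2" --pt "0 0 -1.5 0 0 0 -0.2" --pt "0 0 -1.5 0 0 0 -0.2" --pt "0 0 -1 0 0 0 -0.2" --pt "0 0 -0.8 0 0 0 -0.2" --pt "0 0 -0.4 0 0 0 -0.2" --pt "0 0 0 0 0 0 -0.2" --pt "0 0 0 0 0 0 -0.2" --pt "0 0 0 0 0 0 -0.2"

```text
clock: 40.4
ee_pos: [0.5106, -0.3241, 0.0356]
ee_rot: [1.0, -0.008, 0.003, 0.001]
force: [-1.0, -0.0, 0.5]
finger_gap: 0.0513
```

```bash
python3 go.py .508 -.3245 .017
```

```text
pos [ 51.06 -32.41   3.56] need cm [-0.26 -0.04 -1.86] turn [ 0.2  0.3 -0. ] gap 51.3 t 40.4 F [-1.  -0.   0.5] q7 -0.48
```

drive_tool --pt "-0.2 0 -0.6 0.2 0.3 0 -0.2" --pt "0 0 -0.6 0 0 0 -0.2" --pt "0 0 -0.4 0 0 0 -0.1" --pt "0 0 0 0 0 0 0.1" --pt "0 0 0 0 0 0 0.3" --pt "0 0 0 0 0 0 0.5" --pt "0 0 0 0 0 0 1" --pt "0 0 0 0 0 0 1" --pt "0 0 0 0 0 0 1" --pt "0 0 0 0 0 0 1"

```text
clock: 41.4
ee_pos: [0.5086, -0.3243, 0.0189]
ee_rot: [1.0, -0.008, 0.0, -0.0]
force: [0.0, 0.2, -0.8]
finger_gap: 0.0255
```

```bash
python3 go.py .495 -.4792 .1
```

```text
pos [ 50.86 -32.43   1.89] need cm [ -1.36 -15.49   8.11] turn [-0.  0. -0.] gap 25.5 t 41.4 F [ 0.   0.2 -0.8] q7 -0.46
```

drive_tool --pt "0 0 1 0 0 0 1" --pt "0 0 2 0 0 0 1" --pt "0 0 1.5 0 0 0 1" --pt "-0.1 -2 0 0 0 0 1" --pt "-0.3 -3 0 0 0 0 1" --pt "-0.3 -3 0 0 0 0 1" --pt "-0.3 -3 0 0 0 0 1" --pt "-0.2 -2.5 0 0 0 0 1" --pt "0 -1.3 0 0 0 0 1" --pt "0 0 0 0 0 0 1"

```text
clock: 42.4
ee_pos: [0.4954, -0.4776, 0.073]
ee_rot: [1.0, -0.008, 0.0, 0.001]
force: [-0.6, 0.7, -1.3]
finger_gap: 0.0254
```

```bash
python3 go.py .495 -.4792 .0245
```

```text
pos [ 49.54 -47.76   7.3 ] need cm [-0.04 -0.16 -4.85] turn [ 0.1  0.1 -0.1] gap 25.4 t 42.4 F [-0.6  0.7 -1.3] q7 -0.46
```

drive_tool --pt "0 -0.2 -0.8 0.1 0.1 0 1" --pt "0 -0.1 -1.2 0 0 0 1" --pt "0 -0.1 -1 0 0 0 1" --pt "0 0 -0.8 0 0 0 1" --pt "0 0 -0.5 0 0 0 1" --pt "0 0 -0.2 0 0 0 1" --pt "0 0 0 0 0 0 1" --pt "0 0 0 0 0 0 1" --pt "0 0 0 0 0 0 1" --pt "0 0 0 0 0 0 1"

```text
clock: 43.4
ee_pos: [0.4967, -0.4787, 0.0248]
ee_rot: [1.0, -0.006, -0.0, -0.0]
force: [-0.2, -0.2, -0.9]
finger_gap: 0.0253
```

```bash
python3 go.py .495 -.4792 .024; python3 snap.py aa
```

```text
pos [ 49.67 -47.87   2.48] need cm [-0.17 -0.05 -0.08] turn [-0.1 -0.1 -0.3] gap 25.3 t 43.4 F [-0.2 -0.2 -0.9] q7 -0.44
```

View pics/aa_s.png

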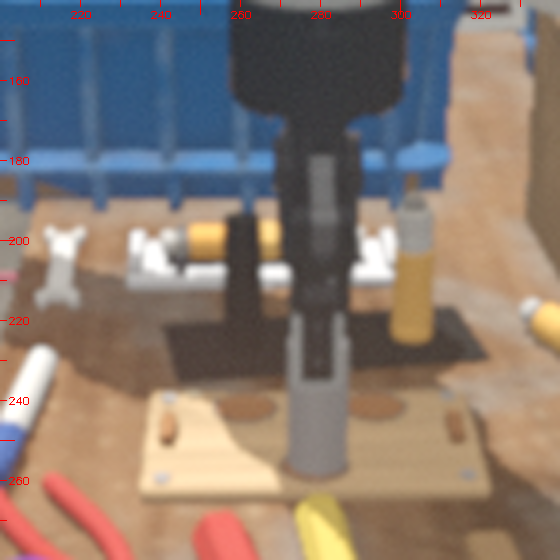

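Spacer foot over its ring (279,258 as at start). Lower 1 mm, release, rise.

drive_tool --pt "-0.1 0 -0.1 0 0 0 1" --pt "0 0 0 0 0 0 1" --pt "0 0 0 0 0 0 0.4" --pt "0 0 0 0 0 0 0.3" --pt "0 0 0 0 0 0 0.1" --pt "0 0 0 0 0 0 -0.2" --pt "0 0 0 0 0 0 -0.2" --pt "0 0 2 0 0 0 -0.2" --pt "0 0 4 0 0 0 -0.2" --pt "0 0 4 0 0 0 -0.2"

```text
clock: 44.5
ee_pos: [0.4938, -0.4766, 0.1216]
ee_rot: [1.0, -0.007, -0.003, -0.003]
force: [0.8, -0.6, 1.1]
finger_gap: 0.0514
```

```bash
python3 go.py .557 -.3195 .115
```

```text
pos [ 49.38 -47.66  12.16] need cm [ 6.32 15.71 -0.66] turn [-0.4 -0.4 -0.2] gap 51.4 t 44.5 F [ 0.8 -0.6  1.1] q7 -0.48
```

drive_tool --pt "0.8 2 0 -0.4 -0.4 -0.2 -0.2" --pt "1.2 3 0 0 0 0 -0.2" --pt "1.3 3.2 0 0 0 0 -0.2" --pt "1.3 3 0 0 0 0 -0.2" --pt "1 2.5 0 0 0 0 -0.2" --pt "0.5 1.2 0 0 0 0 -0.2" --pt "0 0 0 0 0 0 -0.2" --pt "0 0 0 0 0 0 -0.2" --pt "0 0 0 0 0 0 -0.2" --pt "0 0 0 0 0 0 -0.2"

```text
clock: 45.5
ee_pos: [0.5552, -0.3282, 0.1284]
ee_rot: [1.0, -0.011, 0.003, 0.004]
force: [0.1, 0.3, 0.3]
finger_gap: 0.0513
```

```bash
python3 go.py .557 -.3195 .02;python3 snap.py ab
```

```text
pos [ 55.52 -32.82  12.84] need cm [  0.18   0.87 -10.84] turn [0.5 0.4 0.2] gap 51.3 t 45.5 F [0.1 0.3 0.3] q7 -0.64
```

View pics/ab_s.png

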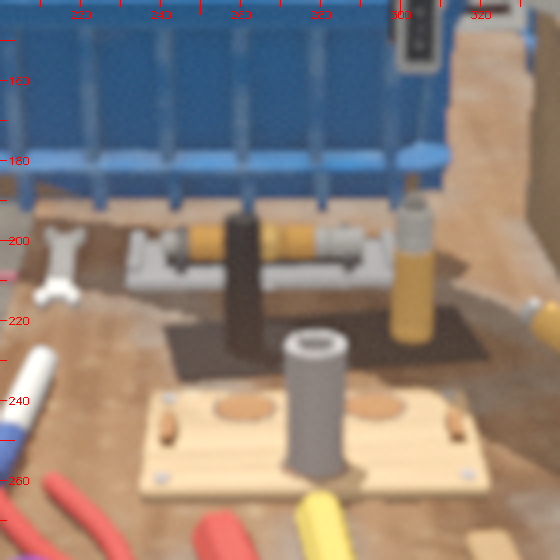

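Spacer is back as at the start. Now the gold sleeve; z target about 0.022 (lower on the gold part than the first time).

drive_tool --pt "0.2 0.8 0 0.5 0.4 0.2 -0.2" --pt "0 0.1 -1 0 0 0 -0.2" --pt "0 0 -1.5 0 0 0 -0.2" --pt "0 0 -1.8 0 0 0 -0.2" --pt "0 0 -1.8 0 0 0 -0.2" --pt "0 0 -1.2 0 0 0 -0.2" --pt "0 0 -0.6 0 0 0 -0.2" --pt "0 0 -0.3 0 0 0 -0.2" --pt "0 0 0 0 0 0 -0.2" --pt "0 0 0 0 0 0 -0.2"

```text
clock: 46.6
ee_pos: [0.5561, -0.3182, 0.0383]
ee_rot: [1.0, -0.009, -0.002, -0.001]
force: [-0.4, 0.5, 0.1]
finger_gap: 0.0514
```

```bash
python3 go.py .557 -.3195 .02
```

```text
pos [ 55.61 -31.82   3.83] need cm [ 0.09 -0.13 -1.83] turn [-0.1 -0.2  0.1] gap 51.4 t 46.6 F [-0.4  0.5  0.1] q7 -0.59
```

drive_tool --pt "0.1 -0.1 -0.7 -0.1 -0.2 0.1 -0.2" --pt "0 0 -0.6 0 0 0 -0.2" --pt "0 0 -0.4 0 0 0 -0.1" --pt "0 0 0 0 0 0 0.1" --pt "0 0 0 0 0 0 0.3" --pt "0 0 0 0 0 0 0.5" --pt "0 0 0 0 0 0 1" --pt "0 0 0 0 0 0 1" --pt "0 0 0 0 0 0 1" --pt "0 0 0 0 0 0 1"

```text
clock: 47.6
ee_pos: [0.5578, -0.3196, 0.0211]
ee_rot: [1.0, -0.008, 0.001, 0.001]
force: [0.6, 0.7, -1.4]
finger_gap: 0.0211
```

```bash
python3 go.py .529 -.4171 .06
```

```text
pos [ 55.78 -31.96   2.11] need cm [-2.88 -9.75  3.89] turn [ 0.1  0.1 -0.1] gap 21.1 t 47.6 F [ 0.6  0.7 -1.4] q7 -0.58
```

drive_tool --pt "0 0 1 0 0 0 1" --pt "0 0 2 0 0 0 1" --pt "0 0 1.3 0 0 0 1" --pt "-0.5 -2 0 0 0 0 1" --pt "-0.8 -2.5 0 0 0 0 1" --pt "-0.8 -2.5 0 0 0 0 1" --pt "-0.5 -1.7 0 0 0 0 1" --pt "-0.1 -0.6 0 0 0 0 1" --pt "0 0 0 0 0 0 1" --pt "0 0 0 0 0 0 1"

```text
clock: 48.6
ee_pos: [0.5312, -0.4143, 0.0715]
ee_rot: [1.0, -0.007, 0.002, 0.001]
force: [0.5, 0.3, -1.4]
finger_gap: 0.0215
```

```bash
python3 go.py .530 -.4168 .0265
```

```text
pos [ 53.12 -41.43   7.15] need cm [-0.12 -0.25 -4.5 ] turn [ 0.1  0.3 -0.2] gap 21.5 t 48.6 F [ 0.5  0.3 -1.4] q7 -0.53
```

drive_tool --pt "-0.1 -0.3 -0.8 0.1 0.2 -0.1 1" --pt "-0.1 -0.1 -1.2 0 0 0 1" --pt "0 0 -0.9 0 0 0 1" --pt "0 0 -0.7 0 0 0 1" --pt "0 0 -0.4 0 0 0 1" --pt "0 0 -0.1 0 0 0 1" --pt "0 0 0 0 0 0 1" --pt "0 0 0 0 0 0 1" --pt "0 0 0 0 0 0 1" --pt "0 0 0 0 0 0 1"

```text
clock: 49.6
ee_pos: [0.5307, -0.4154, 0.0265]
ee_rot: [1.0, -0.006, 0.001, -0.0]
force: [-0.6, -0.1, -0.6]
finger_gap: 0.0217
```

```bash
python3 go.py .530 -.4168 .0262; python3 snap.py ac
```

```text
pos [ 53.07 -41.54   2.65] need cm [-0.07 -0.14 -0.03] turn [-0.   0.1 -0.3] gap 21.7 t 49.6 F [-0.6 -0.1 -0.6] q7 -0.5
```

View pics/ac_s.png

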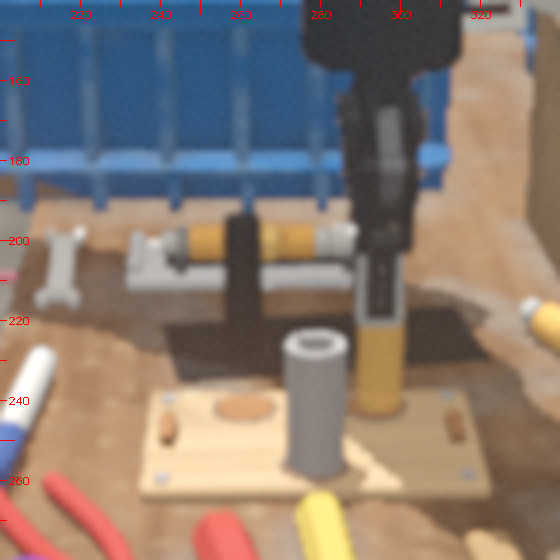

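drive_tool --pt "0 -0.1 -0.1 0 0 0 1" --pt "0 0 0 0 0 0 1" --pt "0 0 0 0 0 0 0.4" --pt "0 0 0 0 0 0 0.3" --pt "0 0 0 0 0 0 0.1" --pt "0 0 0 0 0 0 -0.2" --pt "0 0 0 0 0 0 -0.2" --pt "0 0 2 0 0 0 -0.2" --pt "0 0 4 0 0 0 -0.2" --pt "0 0 4 0 0 0 -0.2"

```text
clock: 50.7
ee_pos: [0.5288, -0.4145, 0.1236]
ee_rot: [1.0, -0.007, -0.002, -0.003]
force: [0.7, 0.8, 1.1]
finger_gap: 0.0509
```

```bash
python3 go.py .464 -.3335 .12
```

```text
pos [ 52.88 -41.45  12.36] need cm [-6.48  8.1  -0.36] turn [-0.4 -0.3 -0.2] gap 50.9 t 50.7 F [0.7 0.8 1.1] q7 -0.56
```

drive_tool --pt "-1 1.2 0 -0.4 -0.3 -0.2 -0.2" --pt "-2 2.5 0 0 0 0 -0.2" --pt "-2 2.5 0 0 0 0 -0.2" --pt "-1.2 1.5 0 0 0 0 -0.2" --pt "-0.3 0.3 0 0 0 0 -0.2" --pt "0 0 0 0 0 0 -0.2" --pt "0 0 0 0 0 0 -0.2" --pt "0 0 0 0 0 0 -0.2" --pt "0 0 0 0 0 0 -0.2" --pt "0 0 0 0 0 0 -0.2"

```text
clock: 51.7
ee_pos: [0.4636, -0.336, 0.1291]
ee_rot: [1.0, -0.008, 0.004, 0.004]
force: [0.1, -0.3, -0.4]
finger_gap: 0.051
```

```bash
python3 go.py .465 -.3335 .022
```

```text
pos [ 46.36 -33.6   12.91] need cm [  0.14   0.25 -10.71] turn [ 0.5  0.4 -0. ] gap 51.0 t 51.7 F [ 0.1 -0.3 -0.4] q7 -0.46
```

drive_tool --pt "0.1 0.2 0 0.5 0.4 0 -0.2" --pt "0 0 -1 0 0 0 -0.2" --pt "0 0 -1.5 0 0 0 -0.2" --pt "0 0 -1.8 0 0 0 -0.2" --pt "0 0 -1.8 0 0 0 -0.2" --pt "0 0 -1.2 0 0 0 -0.2" --pt "0 0 -0.6 0 0 0 -0.2" --pt "0 0 -0.3 0 0 0 -0.2" --pt "0 0 0 0 0 0 -0.2" --pt "0 0 0 0 0 0 -0.2"

```text
clock: 52.7
ee_pos: [0.4647, -0.3342, 0.0412]
ee_rot: [1.0, -0.009, -0.001, -0.001]
force: [-0.7, -0.8, 1.0]
finger_gap: 0.0514
```

```bash
python3 go.py .465 -.3335 .022;python3 snap.py ad
```

```text
pos [ 46.47 -33.42   4.12] need cm [ 0.03  0.07 -1.92] turn [-0.1 -0.1 -0. ] gap 51.4 t 52.7 F [-0.7 -0.8  1. ] q7 -0.39
```

View pics/ad_s.png

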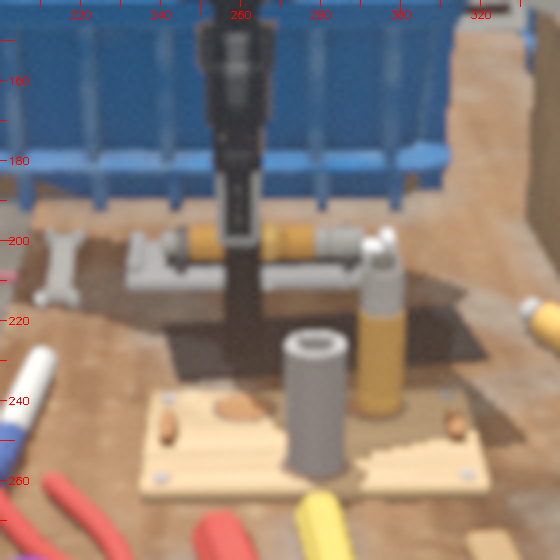

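drive_tool --pt "0.2 0.1 -0.7 0 0 0 -0.2" --pt "0 0 -0.6 0 0 0 -0.2" --pt "0 0 -0.4 0 0 0 -0.1" --pt "0 0 0 0 0 0 0.1" --pt "0 0 0 0 0 0 0.3" --pt "0 0 0 0 0 0 0.5" --pt "0 0 0 0 0 0 1" --pt "0 0 0 0 0 0 1" --pt "0 0 0 0 0 0 1" --pt "0 0 0 0 0 0 1"

```text
clock: 53.8
ee_pos: [0.4672, -0.3331, 0.0235]
ee_rot: [1.0, -0.008, -0.0, -0.0]
force: [-0.2, 0.5, -1.1]
finger_gap: 0.0191
```

```bash
python3 go.py .466 -.418 .06
```

```text
pos [ 46.72 -33.31   2.35] need cm [-0.12 -8.49  3.65] turn [-0. -0. -0.] gap 19.1 t 53.8 F [-0.2  0.5 -1.1] q7 -0.38
```

drive_tool --pt "0 0 1 0 0 0 1" --pt "0 0 2 0 0 0 1" --pt "0 0 1.3 0 0 0 1" --pt "0 -1.8 0 0 0 0 1" --pt "0 -2.4 0 0 0 0 1" --pt "0 -2.4 0 0 0 0 1" --pt "0 -1.4 0 0 0 0 1" --pt "0 -0.4 0 0 0 0 1" --pt "0 0 0 0 0 0 1" --pt "0 0 0 0 0 0 1"

```text
clock: 54.8
ee_pos: [0.4676, -0.4186, 0.0735]
ee_rot: [1.0, -0.008, 0.0, -0.0]
force: [-0.2, 0.2, -2.1]
finger_gap: 0.0193
```

```bash
python3 go.py .4665 -.4176 .0285
```

```text
pos [ 46.76 -41.86   7.35] need cm [-0.11  0.1  -4.5 ] turn [-0.   0.  -0.1] gap 19.3 t 54.8 F [-0.2  0.2 -2.1] q7 -0.4
```

drive_tool --pt "-0.2 0 -0.8 0 0 0 1" --pt "0 0 -1.2 0 0 0 1" --pt "0 0 -0.9 0 0 0 1" --pt "0 0 -0.7 0 0 0 1" --pt "0 0 -0.4 0 0 0 1" --pt "0 0 -0.1 0 0 0 1" --pt "0 0 0 0 0 0 1" --pt "0 0 0 0 0 0 1" --pt "0 0 0 0 0 0 1" --pt "0 0 0 0 0 0 1"

```text
clock: 55.8
ee_pos: [0.4662, -0.4162, 0.0287]
ee_rot: [1.0, -0.007, 0.0, -0.001]
force: [0.6, -1.0, -1.8]
finger_gap: 0.0196
```

```bash
python3 go.py .4665 -.4176 .0285; python3 snap.py ae
```

```text
pos [ 46.62 -41.62   2.87] need cm [ 0.03 -0.14 -0.02] turn [-0.1  0.  -0.2] gap 19.6 t 55.8 F [ 0.6 -1.  -1.8] q7 -0.36
```

View pics/ae_s.png

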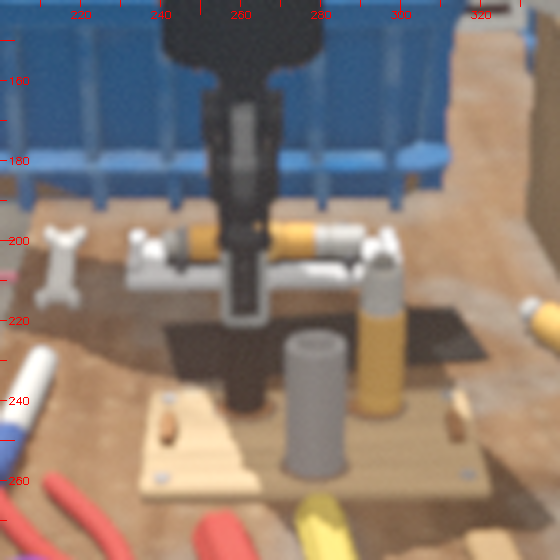

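drive_tool --pt "0 -0.1 -0.1 0 0 0 1" --pt "0 0 0 0 0 0 1" --pt "0 0 0 0 0 0 0.4" --pt "0 0 0 0 0 0 0.3" --pt "0 0 0 0 0 0 0.1" --pt "0 0 0 0 0 0 -0.2" --pt "0 0 0 0 0 0 -0.2" --pt "0 0 2 0 0 0 -0.2" --pt "0 0 4 0 0 0 -0.2" --pt "0 0 4 0 0 0 -0.2"

```text
clock: 56.9
ee_pos: [0.4647, -0.4153, 0.1265]
ee_rot: [1.0, -0.007, -0.002, -0.003]
force: [0.2, -0.5, -0.0]
finger_gap: 0.0513
```

drive_tool --pt "0 0 3 0 0 0 -0.2" --pt "0 0 4 0 0 0 -0.2" --pt "0 0 4 0 0 0 -0.2" --pt "-1 2 3 0 0 0 -0.2" --pt "-2 4 0 0 0 0 -0.2" --pt "-2 4 0 0 0 0 -0.2" --pt "-2 4 0 0 0 0 -0.2" --pt "-1 2 0 0 0 0 -0.2" --pt "0 0 0 0 0 0 -0.2" --pt "0 0 0 0 0 0 -0.2"

```text
clock: 57.9
ee_pos: [0.38, -0.2506, 0.2769]
ee_rot: [1.0, -0.007, 0.001, -0.001]
force: [-0.1, 1.4, -0.6]
finger_gap: 0.0516
```

```bash
python3 snap.py af; python3 - <<'E'
from h import *
d=pickle.load(open('af_t.pkl','rb'));cv2.imwrite('pics/af_full.png',d['img'])
E
```

```text
(no output)
```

View pics/af_full.png

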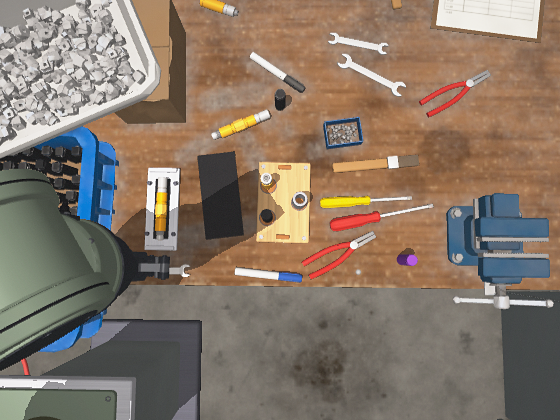

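View pics/af_s.png

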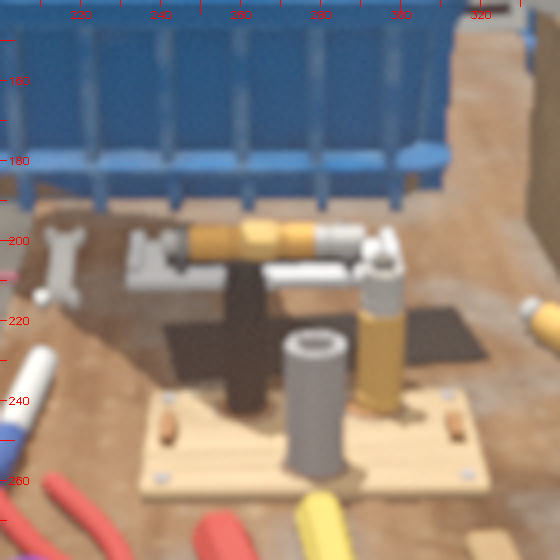

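```bash
python3 - <<'E'
from h import *
d=pickle.load(open('af_t.pkl','rb'));a=d['img'][155:250,135:185];b=d['img'][155:250,250:315];c0=pickle.load(open('top0.pkl','rb'))['img'][155:250,250:315]
cv2.imwrite('pics/ag.png',cv2.resize(np.hstack([a,b,c0]),None,fx=4,fy=4,interpolation=2))
E
```

```text
(no output)
```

View pics/ag.png

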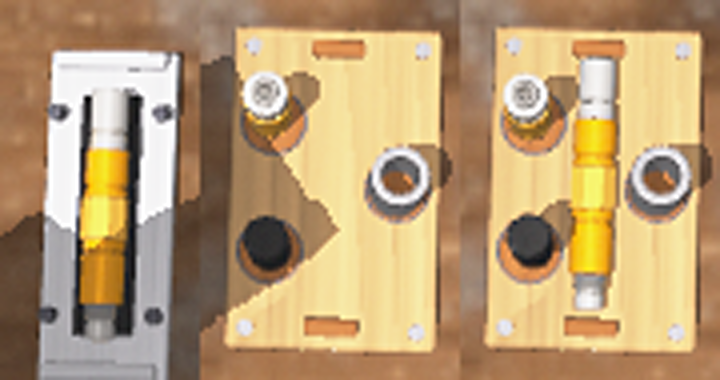

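```bash
python3 -c "
from plant import order,sensors
s=sensors.get_state();print(s['clock'],abs(s['qd']).max());print(order.sign_off())"
```

```text
58.0 0.00970998589212004
the job is handed in; nothing more can be done
None
```

I stood the spacer, gold sleeve and black sleeve on the mat, laid the holder in the rest, then stood each part back on its own ring. I handed the job in at 58 s; the sign-off reports no verdict.

**Last checks:**
- In the final top and side pictures all three parts stand upright, within about 1 px (about 2 mm) of where they stood at the start.
- The holder lies along the rest, central between the pegs and the lips.
- The spare holder and the spanner look unmoved, and the gripper was clear of everything.

**What disagreed:** the real fingertips stood about 3 cm higher than the reported TCP height. My first try at closing on the holder therefore caught nothing. I lowered further, guided by the side camera, and it gripped at the waist.

The same offset means the first gold sleeve grasp was near or above the 50 mm limit. It held, and the later grasps were about 14 to 17 mm lower on all three parts.

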